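Bring the stepped mill roll to the front and unlock it

ROBOT

A 7-joint arm with a two-finger parallel gripper is mounted at the origin on the work surface. World frame = base frame: x ahead of the robot, y to its left, z up, the work surface at z = 0. Lengths are in m, angles in rad, forces in N, time in s.
With the tool pointing down it reaches from about 0.4 to 0.875 m from the base axis. Payload 19.3 kg.
Tool frame: the origin (TCP) lies at the very end of the fingers, on their centre line; the grasp point (between the pads) lies 19 mm behind it; z points along the fingers, y is the direction in which the jaws open and shut (so a half turn about z gives the same grasp; the last joint's range is limited). The gripper opens to 85 mm and grips with 20 to 120 N. Pads are 22 mm wide; open, the fingers measure 114 mm over their backs; the gripper's body (76 mm by 85 mm) begins 54 mm behind the grasp point. The pads swing forward as they close: fully open they stand 13 mm farther back than shut.
Start: joints at [1.086, 0.521, -0.036, 1.599, 0.021, 1.021, -0.113], TCP at [0.252, -0.572, 0.231] pointing down, gripper open.
Joint ranges: [-2.91, 2.91], [-0.3, 2.13], [-1.5, 1.42], [0.17, 2.43], [-1.26, 4.41], [0.16, 1.93], [-2.52, 2.52]. Speed limits (rad/s): [1.89, 1.89, 2.39, 2.39, 3.01, 3.01, 3.01].

INTERFACE

Orientations are given as [roll, pitch, yaw] about the fixed x, y, z axes, in that order (R = Rz(yaw) Ry(pitch) Rx(roll)).
In Python, from workcell import bot gives the robot as it stands. The module is installed in compiled form; this text tells all that it offers.
- The arm moves only by the shell command python3 -m inch 'ROWS' [FORCE]. ROWS is JSON, a list of rows, each an object of numbers: "dx", "dy", "dz": the shift along the tool's x, y, z in mm; "rx", "ry", "rz": the turn, a rotation vector about the tool's x, y, z in rad; "hand": the closure, from -1 (fully open) to 1 (shut), so that 0 is half open. In form: [{"dx": .., "dy": .., "dz": .., "rx": .., "ry": .., "rz": .., "hand": ..}, ...]. A call has 1 to 10 rows; each row shifts and turns the commanded pose from where the row before left it, along the tool's axes as they then stand; what a row does not reach is not made up. A row lasts 1/10 s, in which the tool goes at most 50 mm and 8.59 degrees, less where a joint would pass 70% of its speed; a pose out of reach is approached as far as the arm can. A call with a gripper value outside its range is refused whole. The fingers move at their own pace and stop on an object; FORCE is the grip in N (left out, the last holds). Time passes only in rows, so rows that do not move let the fingers close. It gives the time, the measured TCP pose, the force and the opening at its end, in the units of the state.
- bot.observe(): the state, without advancing time (a new reading comes with each control period).
- bot.grab_frame(name): name is "scene" or "top"; returns (picture, depth): 480x640x3 uint8, red, green, blue; 480x640 float32, m along the optical axis (not along the pixel's ray), 0 where there is no reading.
- bot.get_calibration(name): a dict with "vertical_fov" (degrees; the focal length in pixels is half the picture's height over the tangent of half this angle, whatever the lens; pixels are square), "cx", "cy" (the principal point, pixels), "origin" and "orientation" of the camera in the world. Camera axes: x right, y down, z forward; pixel columns grow to the right and rows downward; lengths in m; the calibration is good to about 2 mm. A picture is of the moment at which its call begins. get_calibration takes no time and is no camera call.
- bot.job_done(): hands the job in, once; it reports no verdict.
Trained networks look in the newest picture that a camera, given by its name, has taken for a name from the list of things; names that differ only in an ending like _2 or _b are one class to them, and where a whole thing is asked for, a point or a joint stands for the part that bears it (a point fixed in the world has none). Each returns a list of dicts, best first, with "score" (0 to 1); they miss things now and then, are a little off and sometimes report something else, mostly with a low value. They report only what shows in the picture. A call takes as long as a camera call. They do not tell look-alikes from the thing itself.
- bot.trace(camera, target): "region" (480x640 bool, what is visible of it) and "box" ([left, top, right, bottom] in pixels, round what is visible of it).
- bot.tip_of(camera, target): "centre" ([row, column] in pixels: a listed point, or the origin of a listed thing).
The state is a dict: "clock": time; "qpos": joint angles; "qd": joint speeds; "joint_efforts": joint torques, N m; "position": TCP position; "tool_rot": TCP orientation; "force": force on the tool from outside, world axes, zero at the start; "moment": the same for the moment, N m; "grip_width": finger opening in m.
Only numpy, scipy, OpenCV 4.12 (cv2) and the standard library are available. Lean on these libraries where they do the work, as an engineer would, in place of code of your own. Each camera call takes 0.05 s, during which the arm holds its last target.

TASK

Push the roll carousel round by the upright posts on its rim until the stepped roll stands squarely at the pointer of the stand, without the robot touching the rolls or their locks. Then take the wooden-handled flat key from its block, put its blade fully home in the slotted lock on top of the stepped roll, and turn it a full quarter turn anticlockwise (seen from above) to unlock it. Let go and leave the key standing upright in the open lock, with the stepped roll still at the pointer and the loose things on the bench undisturbed.

Things in the scene. Friction and masses are not known exactly. Their poses are not given: they have to be found in the camera images.
- stand: Fixed round dark steel stand of the carousel, 296 mm across and 12 mm high. Origin on the turning axis, at bench height. Its -x axis points to its FRONT: there a pointer lug with a diamond-shaped aluminium top sticks out of the foot, radius 148 to 185 mm, 29 mm high. The stand's yaw varies, the front stays roughly towards the robot.
- carousel (a joint): Angle of the turning disc on the stand (rad), growing anticlockwise from above, turns freely both ways without end; 0 (or a multiple of 2 pi) = stepped roll exactly at the pointer. Starts anywhere from 0.8 to 5.5. Stiff with friction: needs about 3 N at the rim, stays where it is left, does not coast.
- hub (a point): Middle of the disc's top face, on the turning axis, 30 mm above the bench; its -x axis points to the stepped roll and turns with the disc. The disc is aluminium, 284 mm across. Near its rim six upright steel posts, 12 mm thick, tops 75 mm above the bench, centres 132 mm from the axis, lie 30, 90, 150 ... degrees from the stepped roll's direction. A hub 32 mm across rises to 60 mm.
- stepped_roll: The roll wanted: a steel roll, 46 mm tall, in steps like a tiered cake (84, 70 and 57 mm across, widest at the foot), fixed on the disc. Point at the centre of its foot, 30 mm above the bench and 65 mm from the turning axis. On top is its lock.
- plain_roll: A plain straight steel roll, 54 mm across and 46 mm tall, fixed on the disc 120 degrees from the stepped roll, with a similar lock on top. Point at the centre of its foot. Not to be touched.
- waisted_roll: A steel roll with a narrow middle, like a spool, 54 mm across and 46 mm tall, fixed on the disc 240 degrees from the stepped roll, with a similar lock on top. Point at the centre of its foot. Not to be touched.
- front (a point): Fixed point where the middle of the stepped roll's slot mouth has to be: 65 mm from the turning axis towards the pointer, 101 mm above the bench.
- stepped_slot (a point): Middle of the slot mouth on top of the stepped roll's lock, 101 mm above the bench; x along the slot, z up; turns with the lock. The lock is two dark steel jaws (each 40 mm long, 14 mm thick, 20 mm high) on a brass disc 54 mm across; between them the slot, 7.4 mm wide, 40 mm long, open at both ends, 20 mm deep.
- stepped_lock (a joint): Turn of the stepped roll's lock (rad): 0 = locked, slot across the radius of the disc (tangential), as at the start; grows anticlockwise seen from above, 1.57 = open, slot along the radius; end stop at 1.6. Light friction (0.05 N m), stays where it is left.
- key_grip (a point): Middle of the key's handle, half-way up. The key stands upright: dark wooden handle 50 mm wide along x, 16 mm thick along y, 62 mm tall (31 mm above and below this point); below it a flat steel blade 36 mm wide along x, 4 mm thick along y (its last 6 mm only 2.5 mm thick), 18 mm long. z up. 120 g. Same after a half turn.
- key_shoulder (a point): Underside of the key's handle, on its axis, where the blade begins (31 mm below the middle of the handle). When the key is fully home this face rests on the jaws of the lock, at the slot mouth. Axes as for the handle.
- block: Fixed light wooden block, 90 x 70 x 40 mm, in which the key stands at the start, blade down in a wide slot, underside of the handle resting on the top face 40 mm above the bench. Lift the key straight up by 20 mm or more to draw it out. Origin at the middle of its underside; the key's width lies along the block's x axis.
- hammer: Loose bystander: hammer lying at the left of the carousel. Leave alone.
- tape: Loose bystander: yellow tape measure, 70 x 75 x 39 mm, lying near the robot. Leave alone.
- oil: Loose bystander: small jar, 44 mm across, 85 mm tall. Leave alone.
- ringstick: Loose bystander: standing tapered wooden ring stick, 190 mm tall, 56 mm across at the foot. Leave alone.
- key: The whole key, 80 mm tall: origin on its axis at the tip of the blade, 49 mm below the middle of the handle. Axes as for the handle.
There are look-alikes about, which are no part of the job. Leave any blue or purple look-alike of the key alone.

How it is judged:
On the way, in this order (a step that is already met when the one before it is completed fails the run):
1. the stepped roll stands at the pointer (slot middle within 12 mm of the front point) and the disc is at rest (horizontal distance between stepped_slot and front below 0.012 m and velocity of joint carousel between -0.06 and 0.06 rad/s), for 0.3 s.
2. the key is fully home in the stepped roll's lock, still locked (lock turned less than 0.3 rad) (z of key_shoulder in the frame of stepped_slot below 0.004 m and horizontal distance between key_shoulder and stepped_slot below 0.01 m and angle between the x axis of key_shoulder and the x axis of stepped_slot, either way round below 0.2 rad and angle between key_shoulder's own z axis and vertical below 0.12 rad and value of joint stepped_lock below 0.3 rad), for 0.1 s.
3. the lock is turned open (at least 1.3 rad of the quarter turn) with the key in it (z of key_shoulder in the frame of stepped_slot below 0.005 m and horizontal distance between key_shoulder and stepped_slot below 0.01 m and angle between the x axis of key_shoulder and the x axis of stepped_slot, either way round below 0.2 rad and angle between key_shoulder's own z axis and vertical below 0.12 rad and value of joint stepped_lock above 1.3 rad), for 0.2 s.
At the end, for the whole second after the job is handed in: the stepped roll's slot middle is within 14 mm of the front point, the disc at rest; the lock is turned at least 1.3 rad; the key stands in it, released and at rest, shoulder within 4 mm of the slot mouth, within 10 mm of the slot's middle, along the slot within 0.2 rad and upright within 0.12 rad (horizontal distance between stepped_slot and front below 0.014 m and value of joint stepped_lock above 1.3 rad and z of key_shoulder in the frame of stepped_slot below 0.004 m and horizontal distance between key_shoulder and stepped_slot below 0.01 m and angle between the x axis of key_shoulder and the x axis of stepped_slot, either way round below 0.2 rad and angle between key_shoulder's own z axis and vertical below 0.12 rad and velocity of joint carousel between -0.06 and 0.06 rad/s and linear speed of key below 0.02 m/s); the robot touches nothing.
It fails at once if the hammer, tape measure, jar or ring stick is moved by more than 30 mm (distance of any of hammer, tape, oil, ringstick from where it was at the start of the episode above 0.03 m).
It fails at once if the robot's fingers press on a roll or its lock with more than 4 N (contact force between the fingers and stepped_roll above 4 N or contact force between the fingers and plain_roll above 4 N or contact force between the fingers and waisted_roll above 4 N).
It fails at once if the robot's arm links press on a roll or its lock with more than 4 N (contact force between the arm and stepped_roll above 4 N or contact force between the arm and plain_roll above 4 N or contact force between the arm and waisted_roll above 4 N).
It also fails if it takes over 72 s, if anything falls off the work surface, if the arm or the gripper's body presses on something with over 40 N, if the wrist force passes 120 N, or if a joint passes its speed limit or range.

## Working session

There is one attempt and no reset: what is moved stays moved. The work goes in short steps, Python scripts to look and compute and a shell command to move; the robot and the scene stay as the last step left them, time stands still between calls to the robot, and variables do not carry over. Pictures are saved under pics/ and viewed, and the job is handed in when it is done.

```bash
mkdir -p pics; ls; python3 - <<'E'
from workcell import bot
import cv2,numpy as np
print(bot.observe())
for n in("scene","top"):
    c=bot.get_calibration(n);print(n,c)
    p,d=bot.grab_frame(n)
    cv2.imwrite(f"pics/{n}0.png",p[:,:,::-1]); np.save(f"pics/{n}0.npy",d)
E
```

```text
pics
{'clock': 0.0, 'qpos': array([ 1.08577071,  0.52202403, -0.0362868 ,  1.59999161,  0.02119449,
        1.02109429, -0.11280725]), 'qd': array([ 1.72778832e-03,  7.13212969e-05,  1.76382857e-04, -2.14443525e-04,
        1.23556824e-03,  6.78118909e-04, -1.30044061e-03]), 'joint_efforts': array([ 1.90091359e-04, -9.27107477e+01,  1.97996423e+00, -3.69941747e+01,
        1.79413782e-02,  8.03308765e-03, -1.99603619e-05]), 'position': array([ 0.25170725, -0.5717131 ,  0.23072581]), 'tool_rot': array([-3.14046412e+00,  9.59398278e-05,  4.14770058e-01]), 'force': array([-0.48575634,  0.11288422, -0.28374153]), 'moment': array([-0.00507895, -0.001987  ,  0.02621087]), 'grip_width': 0.08558666855461744}
scene {'vertical_fov': 54.23567543522012, 'cx': 328.0793817684991, 'cy': 240.81655960229367, 'origin': array([ 1.13552289, -0.44008663,  0.81282431]), 'orientation': array([-2.35076894,  0.00589993,  0.89699473])}
top {'vertical_fov': 45.088140000634155, 'cx': 329.1400898064678, 'cy': 237.6302610603975, 'origin': array([3.22903052e-01, 5.83172235e-04, 1.25504451e+00]), 'orientation': array([-2.94280893e+00,  2.49957769e-03, -1.55703128e+00])}
```

View pics/scene0.png

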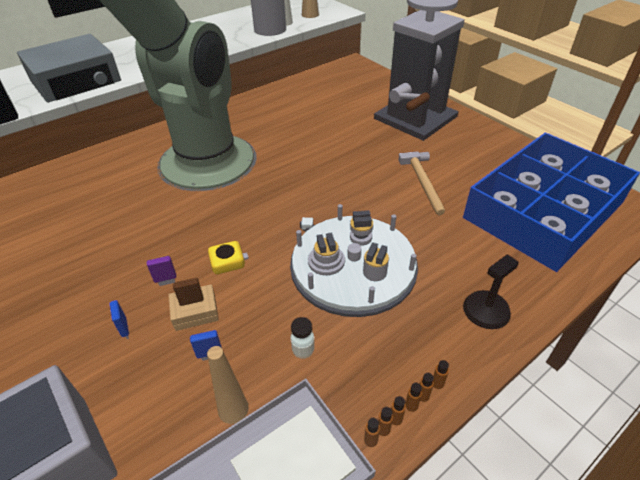

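View pics/top0.png

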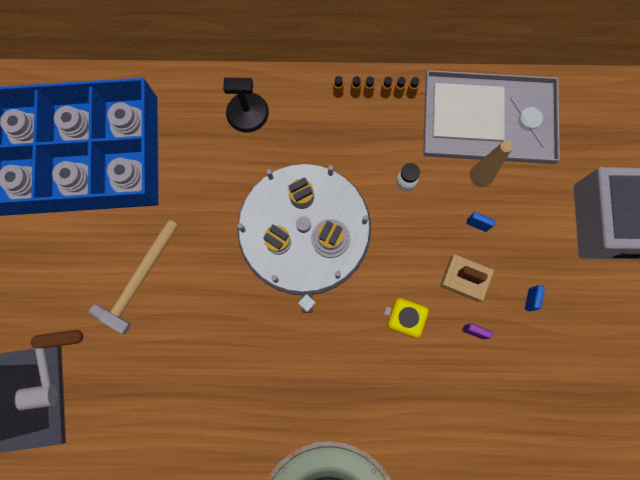

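```bash
cat > h.py <<'E'
import numpy as np, cv2
from scipy.spatial.transform import Rotation as R
from workcell import bot
def cam(n):
    c=bot.get_calibration(n); f=240/np.tan(np.radians(c['vertical_fov'])/2)
    return f,c['cx'],c['cy'],np.array(c['origin']),R.from_euler('xyz',c['orientation']).as_matrix()
def at_z(n,u,v,z):   # pixel col u,row v -> world at height z
    f,cx,cy,o,M=cam(n); r=M@np.array([(u-cx)/f,(v-cy)/f,1.0]); return o+r*(z-o[2])/r[2]
def cloud(n,d):
    f,cx,cy,o,M=cam(n); v,u=np.mgrid[:480,:640]
    P=np.stack([(u-cx)/f*d,(v-cy)/f*d,d],-1); W=P@M.T+o; W[d<=0]=np.nan; return W
def proj(n,p):
    f,cx,cy,o,M=cam(n); q=M.T@(np.array(p)-o); return np.array([cx+f*q[0]/q[2],cy+f*q[1]/q[2]])
E
python3 - <<'E'
from h import *
ims={}
for n in("scene","top"):
    im=cv2.imread(f"pics/{n}0.png")
    ims[n]=im
    d=np.load(f"pics/{n}0.npy"); W=cloud(n,d); ims[n+'W']=W
    for t in("stand","hub","front","stepped_slot","stepped_roll","plain_roll","waisted_roll","key_grip","key_shoulder","block","oil","tape","ringstick","hammer"):
        r=bot.tip_of(n,t)
        for k in r[:3]:
            v,u=k['centre']; print(n,t,round(k['score'],2),np.round([u,v]),end=' ')
            z={"stand":0,"hub":.03,"front":.101,"stepped_slot":.101,"stepped_roll":.03,"plain_roll":.03,"waisted_roll":.03,"key_grip":.071,"key_shoulder":.04,"oil":0,"ringstick":0,"hammer":0,"tape":0}.get(t,0)
            print(np.round(at_z(n,u,v,z),4))
a=cv2.resize(ims['scene'][190:330,270:450],None,fx=4,fy=4,interpolation=cv2.INTER_CUBIC)
b=cv2.resize(ims['top'][155:325,225:385],None,fx=3.5,fy=3.5,interpolation=cv2.INTER_CUBIC)
cv2.imwrite("pics/c1.png",a);cv2.imwrite("pics/c2.png",b)
b=cv2.resize(ims['top'][200:350,380:560],None,fx=4,fy=4,interpolation=cv2.INTER_CUBIC);cv2.imwrite("pics/c3.png",b)
E
```

```text
scene stand 0.67 [356. 266.] [ 0.5965  0.069  -0.    ]
scene hub 0.67 [353. 259.] [0.5973 0.0574 0.03  ]
scene hub 0.66 [325. 240.] [0.5065 0.0471 0.03  ]
scene front 0.7 [337. 219.] [0.5267 0.0654 0.101 ]
scene stepped_slot 0.86 [324. 240.] [5.643e-01 4.000e-04 1.010e-01]
scene stepped_roll 0.81 [327. 260.] [0.5605 0.0109 0.03  ]
scene plain_roll 0.97 [372. 273.] [0.6562 0.0628 0.03  ]
scene waisted_roll 0.9 [362. 238.] [0.5582 0.1176 0.03  ]
scene key_grip 0.92 [166. 271.] [ 0.4023 -0.3003  0.071 ]
scene key_grip 0.91 [119. 315.] [ 0.4515 -0.4205  0.071 ]
scene key_grip 0.9 [206. 344.] [ 0.6167 -0.3202  0.071 ]
scene key_shoulder 0.98 [207. 353.] [ 0.6136 -0.3219  0.04  ]
scene key_shoulder 0.93 [193. 297.] [ 0.4755 -0.2811  0.04  ]
scene key_shoulder 0.79 [165. 278.] [ 0.3892 -0.3042  0.04  ]
scene block 0.58 [195. 311.] [ 0.4782 -0.2862  0.    ]
scene oil 0.69 [304. 350.] [ 0.7034 -0.1626  0.    ]
scene tape 0.92 [228. 261.] [ 0.3937 -0.1568  0.    ]
scene ringstick 0.68 [236. 409.] [ 0.7242 -0.3315  0.    ]
scene ringstick 0.64 [191. 301.] [ 0.4477 -0.2804  0.    ]
scene hammer 
[... 626 characters left out ...]
 0.071 ]
top key_shoulder 0.82 [468. 278.] [ 0.4837 -0.2882  0.04  ]
top key_shoulder 0.74 [528. 299.] [ 0.441  -0.4122  0.04  ]
top key_shoulder 0.74 [479. 177.] [ 0.708  -0.3198  0.04  ]
top block 0.69 [465. 278.] [ 0.4886 -0.2905  0.    ]
top block 0.66 [332. 231.] [0.5898 0.0015 0.    ]
top block 0.44 [302. 197.] [0.6675 0.0703 0.    ]
top oil 0.59 [404. 182.] [ 0.706  -0.1605  0.    ]
top oil 0.57 [480. 177.] [ 0.719  -0.3309  0.    ]
top tape 0.69 [329. 242.] [0.5669 0.0072 0.    ]
top tape 0.62 [410. 314.] [ 0.4096 -0.1686  0.    ]
top tape 0.2 [302. 227.] [0.5999 0.0685 0.    ]
top ringstick 0.66 [480. 180.] [ 0.7139 -0.3314  0.    ]
top hammer 0.78 [142. 272.] [0.4926 0.4152 0.    ]
```

View pics/c1.png

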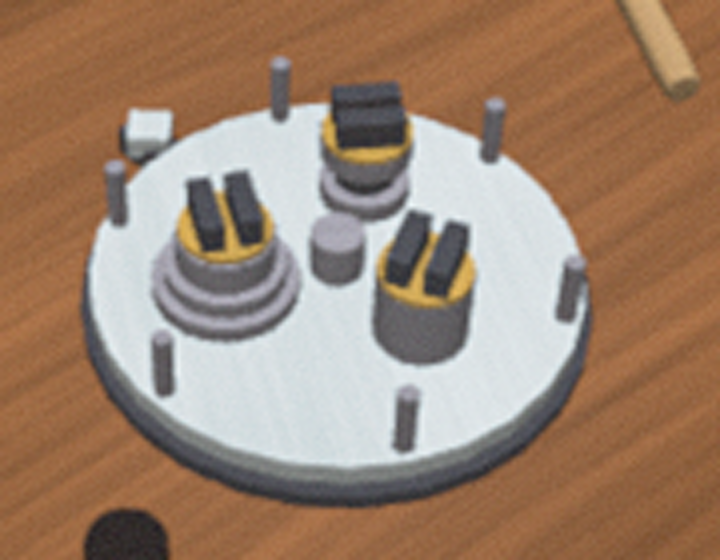

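View pics/c2.png

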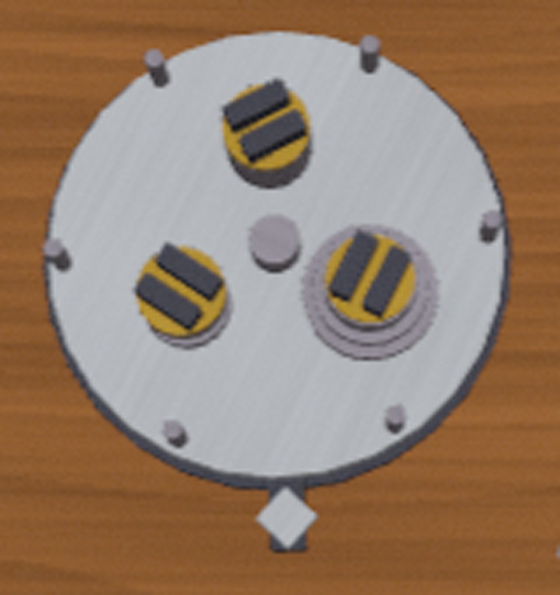

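View pics/c3.png

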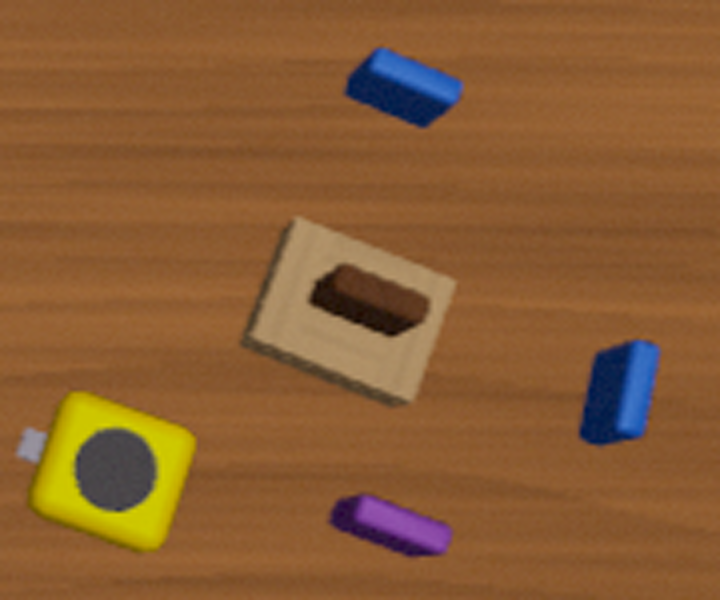

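```bash
python3 - <<'E'
from h import *
from scipy.optimize import least_squares
def circ(p):
    A=np.c_[2*p,np.ones(len(p))];s=np.linalg.lstsq(A,(p**2).sum(1),rcond=None)[0];return s[:2],np.sqrt(s[2]+s[:2]@s[:2])
for n in("scene","top"):
    im=cv2.imread(f"pics/{n}0.png");hsv=cv2.cvtColor(im,cv2.COLOR_BGR2HSV)
    W=cloud(n,np.load(f"pics/{n}0.npy")); z=W[...,2]
    c0=np.array([.598,.064]); r=np.linalg.norm(W[...,:2]-c0,axis=-1)
    # disc outline: bright & low-sat, colour mask
    near=(r<.16)&(z>.02)&(z<.04)
    m=near&(hsv[...,1]<60)&(hsv[...,2]>140)
    print(n,'disc z',np.median(z[m]))
    cs,_=cv2.findContours(m.astype(np.uint8),cv2.RETR_EXTERNAL,cv2.CHAIN_APPROX_NONE)
    c=max(cs,key=cv2.contourArea)[:,0]; hull=cv2.convexHull(c)[:,0]
    # dense outline points near the hull
    p=np.array([at_z(n,u,v,.03)[:2] for u,v in hull]); ctr,rad=circ(p); print('hull circle',ctr,rad)
    # posts
    r=np.linalg.norm(W[...,:2]-ctr,axis=-1)
    mp=(r>.112)&(r<.15)&(z>.045)&(z<.085)
    k,l,st,ce=cv2.connectedComponentsWithStats(mp.astype(np.uint8))
    for i in range(1,k):
        if st[i,4]<8: continue
        q=W[l==i]; q=q.mean(0); d=q[:2]-ctr; print(' post',st[i,4],np.round(q,3),'r',round(np.hypot(*d),3),'ang',round(np.degrees(np.arctan2(d[1],d[0]))%360,1))
    # pointer diamond
    mm=(r>.148)&(r<.2)&(z>.018)&(z<.04)&(hsv[...,1]<60)&(hsv[...,2]>120)
    q=W[mm]; print(' ptr',mm.sum(),q.mean(0), 'ang',[np.degrees(np.arctan2(*(q.mean(0)[:2]-ctr)[::-1]))%360], 'r',np.hypot(*(q.mean(0)[:2]-ctr)))
    # brass/roll
    ml=(r<.11)&(z>.092)&(z<.112)
    k,l,st,ce=cv2.connectedComponentsWithStats(ml.astype(np.uint8))
    for i in range(1,k):
        if st[i,4]<15: continue
        q=W[l==i]; print(' jaw',st[i,4],np.round(q.mean(0),4))
    # key handle
    kk=(np.abs(W[...,0]-.485)<.05)&(np.abs(W[...,1]+.289)<.05)&(z>.05)&(z<.12)
    q=W[kk]; zt=np.percentile(q[:,2],95); t=q[q[:,2]>zt-.006][:,:2]
    rect=cv2.minAreaRect((t*1000).astype(np.float32)); print(' key',kk.sum(),zt,rect)
    bb=(np.abs(W[...,0]-.485)<.07)&(np.abs(W[...,1]+.289)<.07)&(z>.034)&(z<.045)
    print(' block',cv2.minAreaRect((W[bb][:,:2]*1000).astype(np.float32)))
E
```

```text
scene disc z 0.03186341183335206
hull circle [0.59257438 0.06288992] 0.142145971301648
 post 61 [0.476 0.118 0.064] r 0.129 ang 154.8
 post 62 [0.584 0.193 0.065] r 0.13 ang 93.6
 post 61 [ 0.487 -0.014  0.065] r 0.13 ang 216.0
 post 70 [0.703 0.136 0.065] r 0.133 ang 33.5
 post 74 [ 0.606 -0.07   0.065] r 0.133 ang 275.7
 post 74 [0.714 0.005 0.064] r 0.135 ang 334.4
 ptr 107 [0.42945984 0.05026125 0.02903497] ang [np.float64(184.4271285558133)] r 0.16360267982994256
 jaw 250 [0.5587 0.1139 0.1008]
 jaw 118 [0.5727 0.012  0.101 ]
 jaw 112 [ 0.5638 -0.0076  0.1014]
 jaw 121 [0.6507 0.0609 0.1012]
 jaw 124 [0.6696 0.0708 0.1013]
 key 590 0.10427320640109683 ((485.697998046875, -288.4753723144531), (49.46714401245117, 19.49323844909668), 70.51792907714844)
 block ((485.023681640625, -288.09710693359375), (90.54263305664062, 73.64588165283203), 68.50796508789062)
top disc z 0.02901341911902322
hull circle [0.59496823 0.06281247] 0.14075661826171795
 post 45 [0.713 0.006 0.067] r 0.131 ang 334.3
 post 43 [0.702 0.137 0.067] r 0.13 ang 34.7
 post 40 [ 0.605 -0.069  0.067] r 0.132 ang 274.2
 post 42 [0.583 0.193 0.068] r 0.13 ang 95.2
 post 33 [ 0.485 -0.012  0.069] r 0.133 ang 214.4
 post 34 [0.475 0.118 0.07 ] r 0.132 ang 155.2
 ptr 154 [0.4292901  0.05259111 0.02762867] ang [np.float64(183.53033878173468)] r 0.16599312994388762
 jaw 141 [0.6686 0.0728 0.0997]
 jaw 142 [0.6499 0.0624 0.0992]
 jaw 141 [0.5712 0.0138 0.0994]
 jaw 143 [0.5666 0.1097 0.0998]
 jaw 135 [ 0.5622 -0.0059  0.0996]
 jaw 138 [0.5488 0.1216 0.0998]
 key 323 0.10280135301403963 ((486.8308410644531, -288.14642333984375), (50.40569305419922, 15.845656394958496), 67.4677963256836)
 block ((487.4966735839844, -288.64794921875), (91.21353149414062, 70.8039779663086), 68.4207992553711)
```

```bash
cat >> h.py <<'E'
def to(p,yaw=None):
    s=bot.observe(); M=R.from_euler('xyz',s['tool_rot']).as_matrix()
    d=M.T@(np.array(p)-s['position'])*1000
    out='tool mm %s'%np.round(d,1)
    if yaw is not None:
        T=R.from_euler('xyz',[np.pi,0,yaw]).as_matrix(); out+=' rotvec %s'%np.round(R.from_matrix(M.T@T).as_rotvec(),3)
    print(out)
E
python3 - <<'E'
from h import *
to([.5062,-.0355,.2],.84)
E
```

```text
tool mm [ 449.  -388.5   31.3] rotvec [ 0.    -0.    -0.425]
```

```bash
python3 -m inch '[{"dx":32,"dy":-28,"hand":1},{"dx":32,"dy":-28,"hand":1},{"dx":32,"dy":-28,"hand":1},{"dx":32,"dy":-28,"hand":1},{"dx":32,"dy":-28,"hand":1},{"dx":32,"dy":-28,"hand":1},{"dx":32,"dy":-28,"hand":1},{"dx":32,"dy":-28,"hand":1},{"dx":32,"dy":-28,"hand":1},{"dx":32,"dy":-28,"hand":1}]' 40
python3 - <<'E'
from h import *
to([.5062,-.0355,.2],.84);print(bot.observe()['qpos'])
E
```

```text
tool mm [ 449.  -388.5   31.3] rotvec [ 0.    -0.    -0.425]
[ 1.08580485  0.52140308 -0.0363153   1.59949423  0.0212018   1.02107501
 -0.11279017]schema error: expected keys dx, dy, dz, rx, ry, rz, hand
```

All keys are needed in each row.

```bash
python3 -m inch '[{"dx":32,"dy":-28,"dz":0,"rx":0,"ry":0,"rz":0,"hand":1},{"dx":32,"dy":-28,"dz":0,"rx":0,"ry":0,"rz":0,"hand":1},{"dx":32,"dy":-28,"dz":0,"rx":0,"ry":0,"rz":0,"hand":1},{"dx":32,"dy":-28,"dz":0,"rx":0,"ry":0,"rz":0,"hand":1},{"dx":32,"dy":-28,"dz":0,"rx":0,"ry":0,"rz":0,"hand":1},{"dx":32,"dy":-28,"dz":0,"rx":0,"ry":0,"rz":0,"hand":1},{"dx":32,"dy":-28,"dz":0,"rx":0,"ry":0,"rz":0,"hand":1},{"dx":32,"dy":-28,"dz":0,"rx":0,"ry":0,"rz":0,"hand":1},{"dx":32,"dy":-28,"dz":0,"rx":0,"ry":0,"rz":0,"hand":1},{"dx":32,"dy":-28,"dz":0,"rx":0,"ry":0,"rz":0,"hand":1}]' 40
python3 - <<'E'
from h import *
to([.5062,-.0355,.2],.84);print(bot.observe()['qpos'])
E
```

```text
clock: 2.5
position: [0.4324, -0.1852, 0.2316]
tool_rot: [3.141, -0.0, 0.415]
force: [0.2, -0.1, -0.0]
grip_width: -0.0
tool mm [ 127.8 -107.3   31.6] rotvec [ 0.001 -0.    -0.425]
[ 0.43684515  0.28119761 -0.19230221  1.98572494  0.06901418  0.88019678
 -0.94820379]
```

```bash
python3 -m inch '[{"dx":32,"dy":-27,"dz":0,"rx":0,"ry":0,"rz":0,"hand":1},{"dx":32,"dy":-27,"dz":0,"rx":0,"ry":0,"rz":0,"hand":1},{"dx":32,"dy":-27,"dz":0,"rx":0,"ry":0,"rz":0,"hand":1},{"dx":32,"dy":-27,"dz":30,"rx":0,"ry":0,"rz":0,"hand":1},{"dx":0,"dy":0,"dz":0,"rx":0,"ry":0,"rz":-0.14,"hand":1},{"dx":0,"dy":0,"dz":0,"rx":0,"ry":0,"rz":-0.14,"hand":1},{"dx":0,"dy":0,"dz":0,"rx":0,"ry":0,"rz":-0.14,"hand":1},{"dx":0,"dy":0,"dz":0,"rx":0,"ry":0,"rz":0,"hand":1}]'
python3 - <<'E'
from h import *
to([.5062,-.0355,.2],.84);print(bot.observe()['qpos'])
for n in("scene","top"):
    p,d=bot.grab_frame(n); cv2.imwrite(f"pics/{n}1.png",p[130:370,200:520,::-1].repeat(2,0).repeat(2,1))
E
```

```text
clock: 3.3
position: [0.505, -0.0375, 0.2021]
tool_rot: [-3.141, -0.0, 0.837]
force: [-0.6, 0.2, 0.3]
grip_width: 0.0002
tool mm [ 2.3 -0.4  2.1] rotvec [-0.    -0.    -0.003]
[ 0.22934431  0.38845242 -0.34944098  1.92572869  0.17225741  0.85627866
 -0.94293256]
```

View pics/scene1.png

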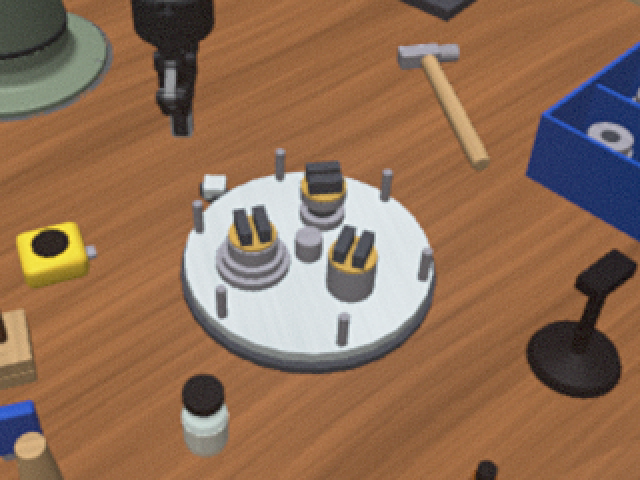

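View pics/top1.png

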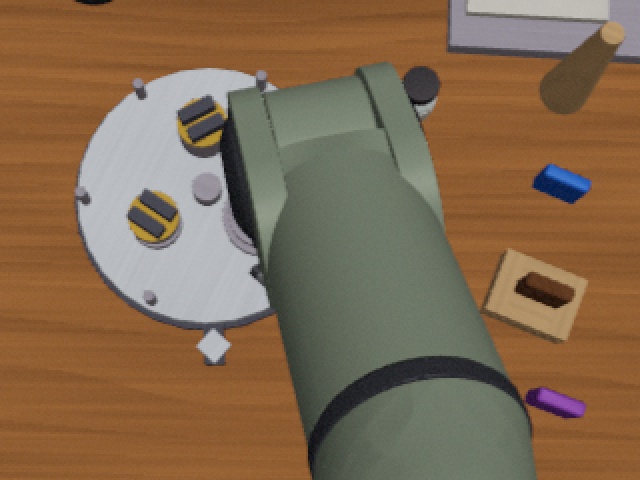

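```bash
python3 -m inch '[{"dx":2,"dy":0,"dz":40,"rx":0,"ry":0,"rz":0,"hand":1},{"dx":0,"dy":0,"dz":40,"rx":0,"ry":0,"rz":0,"hand":1},{"dx":0,"dy":0,"dz":40,"rx":0,"ry":0,"rz":0,"hand":1},{"dx":0,"dy":0,"dz":33,"rx":0,"ry":0,"rz":0,"hand":1},{"dx":0,"dy":0,"dz":0,"rx":0,"ry":0,"rz":0,"hand":1}]'
python3 - <<'E'
from h import *
print(bot.observe()['qpos'],bot.observe()['force'])
for n in("scene",):
    p,d=bot.grab_frame(n); cv2.imwrite(f"pics/{n}2.png",cv2.resize(p[180:330,270:450,::-1],None,fx=4,fy=4))
E
```

```text
clock: 3.9
position: [0.5042, -0.0359, 0.0461]
tool_rot: [-3.138, 0.004, 0.832]
force: [-1.3, -0.3, 1.2]
grip_width: -0.0
[ 0.14660036  0.63709403 -0.25816193  2.02811101  0.31073506  0.51902105
 -1.07423747] [-1.29331544 -0.27852638  1.24126387]
```

View pics/scene2.png

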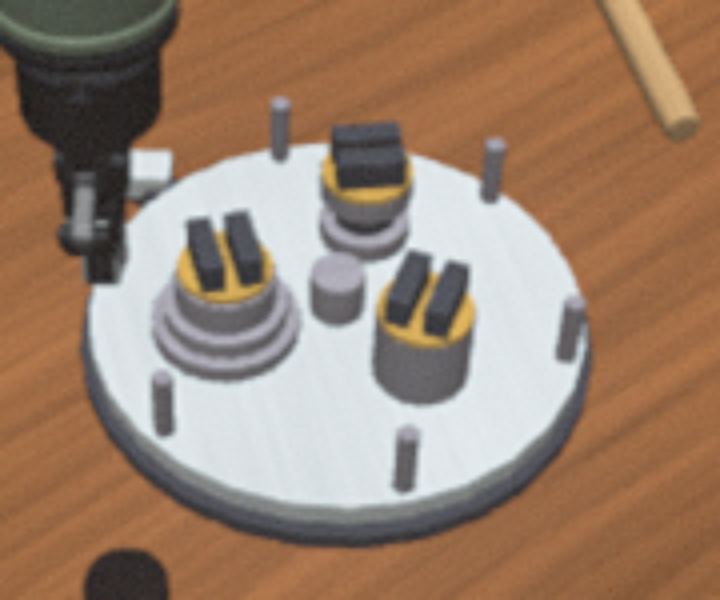

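```bash
python3 -m inch '[{"dx":0.5,"dy":-11.5,"dz":0,"rx":0,"ry":0,"rz":0.087,"hand":1},{"dx":0.5,"dy":-11.5,"dz":0,"rx":0,"ry":0,"rz":0.087,"hand":1},{"dx":0.5,"dy":-11.5,"dz":0,"rx":0,"ry":0,"rz":0.087,"hand":1},{"dx":0.5,"dy":-11.5,"dz":0,"rx":0,"ry":0,"rz":0.087,"hand":1},{"dx":0.5,"dy":-11.5,"dz":0,"rx":0,"ry":0,"rz":0.087,"hand":1}]'
python3 - <<'E'
from h import *
s=bot.observe();d=s['position'][:2]-[.5945,.0626];print(np.hypot(*d),np.degrees(np.arctan2(d[1],d[0]))%360,np.degrees(s['tool_rot']),s['force'],s['qpos'])
for n in("scene",):
    p,d=bot.grab_frame(n); cv2.imwrite(f"pics/{n}3.png",cv2.resize(p[180:330,270:450,::-1],None,fx=4,fy=4))
E
```

```text
clock: 4.45
position: [0.4741, 0.0106, 0.0514]
tool_rot: [3.141, -0.002, 0.393]
force: [1.2, -2.7, -1.5]
grip_width: 0.0001
0.13116935272355693 203.3627751388257 [ 1.79943813e+02 -1.41166330e-01  2.25375427e+01] [ 1.23939429 -2.74030016 -1.54755247] [-0.0457671   0.58702217 -0.13314094  2.11719198  0.17267201  0.44462897
 -1.4902385 ]
```

View pics/scene3.png

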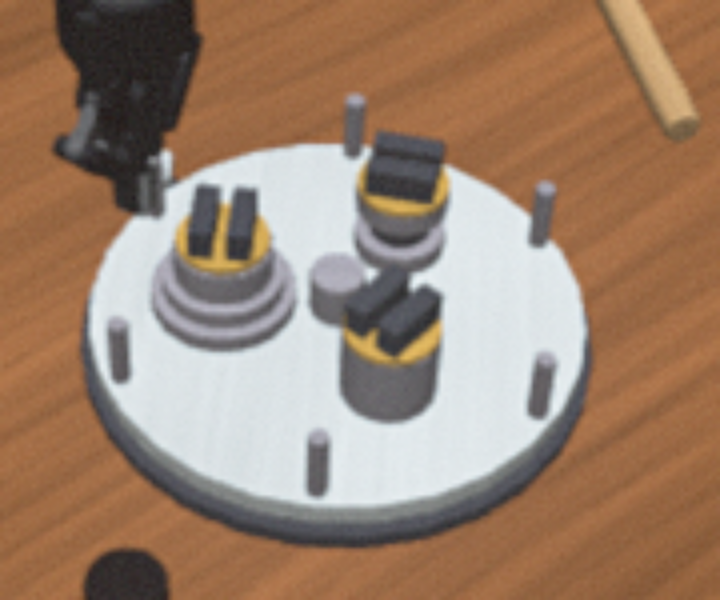

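```bash
python3 -m inch '[{"dx":0.5,"dy":-11.5,"dz":0,"rx":0,"ry":0,"rz":0.087,"hand":1},{"dx":0.5,"dy":-11.5,"dz":0,"rx":0,"ry":0,"rz":0.087,"hand":1},{"dx":0.5,"dy":-11.5,"dz":0,"rx":0,"ry":0,"rz":0.087,"hand":1},{"dx":0.5,"dy":-11.5,"dz":0,"rx":0,"ry":0,"rz":0.087,"hand":1},{"dx":0.5,"dy":-11.5,"dz":0,"rx":0,"ry":0,"rz":0.087,"hand":1},{"dx":0.5,"dy":-11.5,"dz":0,"rx":0,"ry":0,"rz":0.087,"hand":1},{"dx":0,"dy":0,"dz":0,"rx":0,"ry":0,"rz":0,"hand":1}]'
cat > ang.py <<'E'
from h import *
import sys
s=bot.observe();d=s['position'][:2]-[.5945,.0626];print(np.hypot(*d),np.degrees(np.arctan2(d[1],d[0]))%360,np.degrees(s['tool_rot']),s['force'],s['qpos'])
n="scene"
p,d=bot.grab_frame(n); cv2.imwrite(sys.argv[1],cv2.resize(p[180:330,270:450,::-1],None,fx=4,fy=4))
W=cloud(n,d);ctr=np.array([.5930,.0629]);z=W[...,2]
r=np.linalg.norm(W[...,:2]-ctr,axis=-1)
mp=(r>.117)&(r<.147)&(z>.045)&(z<.08)
k,l,st,ce=cv2.connectedComponentsWithStats(mp.astype(np.uint8))
for i in range(1,k):
    if st[i,4]<8: continue
    q=W[l==i].mean(0); e=q[:2]-ctr; print(' post',st[i,4],np.round(q,3),'r',round(np.hypot(*e),3),'ang',round(np.degrees(np.arctan2(e[1],e[0]))%360,1))
ml=(r<.11)&(z>.092)&(z<.112)
k,l,st,ce=cv2.connectedComponentsWithStats(ml.astype(np.uint8))
for i in range(1,k):
    if st[i,4]<15: continue
    print(' jaw',st[i,4],np.round(W[l==i].mean(0),4))
E
python3 ang.py pics/scene4.png
```

```text
clock: 5.2
position: [0.465, 0.0799, 0.0508]
tool_rot: [-3.14, -0.002, -0.122]
force: [0.6, -0.1, 0.0]
grip_width: 0.0001
0.1306336291764498 172.4078525767308 [-1.79886527e+02 -1.28757384e-01 -6.97749519e+00] [ 0.612981   -0.06591747  0.00714544] [-0.30552395  0.58660798  0.01359376  2.12915215 -0.02052787  0.42309802
 -1.96808149]
 post 117 [0.469 0.085 0.07 ] r 0.126 ang 169.8
 post 60 [0.568 0.19  0.065] r 0.13 ang 101.2
 post 60 [ 0.498 -0.027  0.064] r 0.131 ang 223.2
 post 71 [0.693 0.149 0.064] r 0.132 ang 40.7
 post 72 [ 0.623 -0.067  0.064] r 0.134 ang 282.8
 post 75 [0.72  0.02  0.065] r 0.134 ang 341.4
 jaw 252 [0.5319 0.0478 0.1006]
 jaw 266 [0.6153 0.1227 0.1006]
 jaw 306 [0.6386 0.0127 0.1005]
```

View pics/scene4.png

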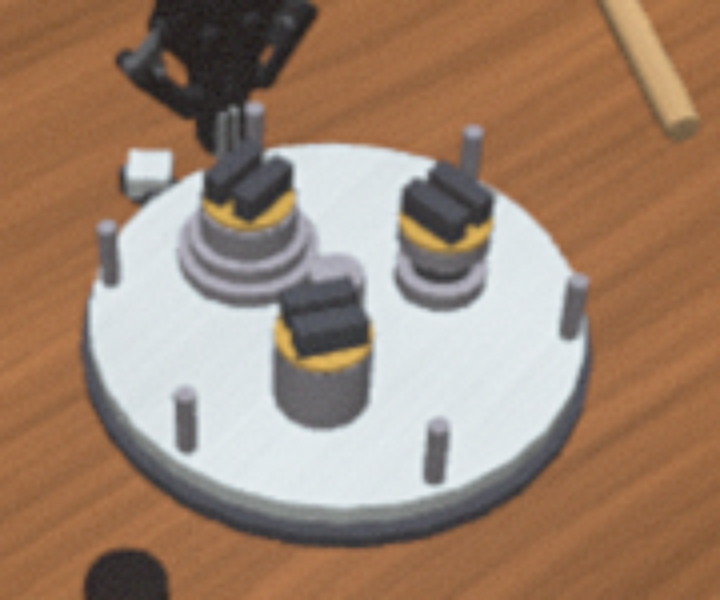

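```bash
python3 -m inch '[{"dx":0.3,"dy":-9,"dz":0,"rx":0,"ry":0,"rz":0.068,"hand":1},{"dx":0.3,"dy":-9,"dz":0,"rx":0,"ry":0,"rz":0.068,"hand":1},{"dx":0,"dy":0,"dz":0,"rx":0,"ry":0,"rz":0,"hand":1},{"dx":0,"dy":0,"dz":0,"rx":0,"ry":0,"rz":0,"hand":1}]'
python3 ang.py pics/scene5.png
```

```text
clock: 5.65
position: [0.4674, 0.0954, 0.0496]
tool_rot: [-3.141, -0.0, -0.255]
force: [0.7, -0.4, -0.7]
grip_width: -0.0002
0.1312862027089509 165.52140908621882 [-1.79981091e+02 -2.10473050e-02 -1.45966233e+01] [ 0.69767756 -0.39388921 -0.65134203] [-0.36519721  0.59616919  0.05203701  2.11617425 -0.07024696  0.43032575
 -2.08383359]
 post 118 [0.473 0.102 0.068] r 0.126 ang 161.8
 post 62 [0.583 0.192 0.064] r 0.13 ang 94.6
 post 63 [ 0.488 -0.015  0.064] r 0.131 ang 216.5
 post 72 [0.702 0.137 0.064] r 0.132 ang 34.2
 post 68 [ 0.608 -0.07   0.065] r 0.134 ang 276.3
 post 72 [0.715 0.006 0.065] r 0.135 ang 335.0
 jaw 255 [0.5309 0.0551 0.1007]
 jaw 267 [0.6222 0.12   0.1005]
 jaw 303 [0.6327 0.008  0.1007]
```

View pics/scene5.png

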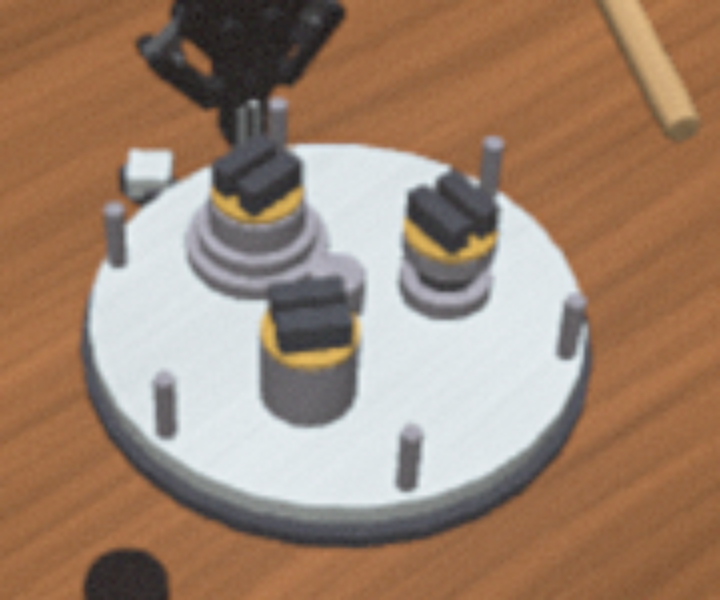

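```bash
python3 -m inch '[{"dx":0,"dy":-3.5,"dz":0,"rx":0,"ry":0,"rz":0.025,"hand":1},{"dx":0,"dy":0,"dz":0,"rx":0,"ry":0,"rz":0,"hand":1},{"dx":0,"dy":4,"dz":0,"rx":0,"ry":0,"rz":0,"hand":1},{"dx":-3,"dy":4,"dz":0,"rx":0,"ry":0,"rz":0,"hand":1},{"dx":-3,"dy":0,"dz":-30,"rx":0,"ry":0,"rz":0,"hand":1},{"dx":0,"dy":0,"dz":-40,"rx":0,"ry":0,"rz":0,"hand":1},{"dx":0,"dy":0,"dz":-40,"rx":0,"ry":0,"rz":0,"hand":1},{"dx":0,"dy":0,"dz":0,"rx":0,"ry":0,"rz":0,"hand":1}]'
python3 ang.py pics/scene6.png
python3 - <<'E'
from h import *
to([.4865,-.288,.2],1.19)
E
```

```text
clock: 6.5
position: [0.4618, 0.0934, 0.1633]
tool_rot: [-3.138, -0.005, -0.283]
force: [0.7, -0.5, -0.2]
grip_width: 0.0001
0.1362683854051828 166.94628192968037 [-179.79092109   -0.29787962  -16.24040471] [ 0.65173534 -0.48248922 -0.24259459] [-0.40294523  0.37789856  0.09774998  2.07016562 -0.05679165  0.68960341
 -2.12268375]
 post 54 [0.476 0.118 0.066] r 0.129 ang 154.8
 post 64 [0.584 0.192 0.064] r 0.13 ang 94.2
 post 64 [ 0.487 -0.014  0.064] r 0.131 ang 216.0
 post 70 [0.703 0.136 0.064] r 0.132 ang 33.8
 post 69 [ 0.607 -0.07   0.065] r 0.134 ang 275.9
 post 74 [0.715 0.005 0.065] r 0.135 ang 334.5
 jaw 253 [0.5309 0.0551 0.1007]
 jaw 260 [0.6227 0.1197 0.1006]
 jaw 297 [0.6323 0.008  0.1007]
tool mm [131.3 358.8 -39.3] rotvec [ 0.    -0.004 -1.473]
```

View pics/scene6.png

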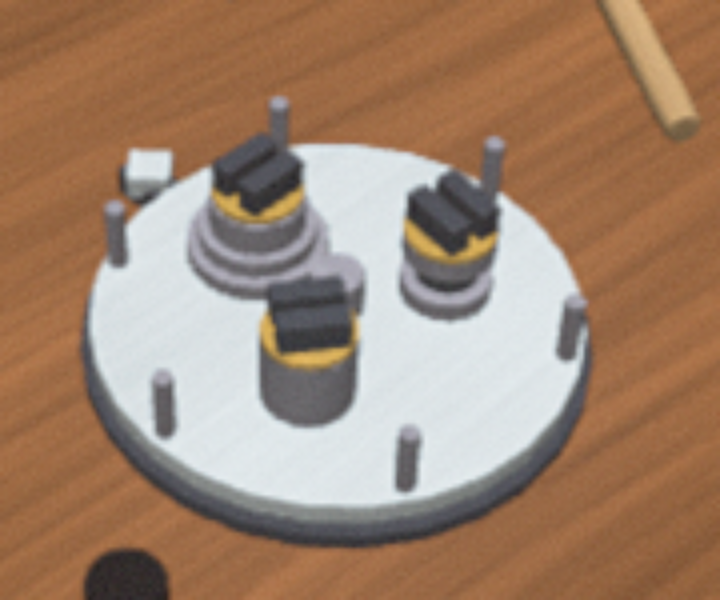

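```bash
python3 -m inch '[{"dx":0,"dy":0,"dz":-40,"rx":0,"ry":0,"rz":0,"hand":1},{"dx":14.6,"dy":40,"dz":0,"rx":0,"ry":0,"rz":0,"hand":-1},{"dx":14.6,"dy":40,"dz":0,"rx":0,"ry":0,"rz":0,"hand":-1},{"dx":14.6,"dy":40,"dz":0,"rx":0,"ry":0,"rz":0,"hand":-1},{"dx":14.6,"dy":40,"dz":0,"rx":0,"ry":0,"rz":0,"hand":-1},{"dx":14.6,"dy":40,"dz":0,"rx":0,"ry":0,"rz":0,"hand":-1},{"dx":14.6,"dy":40,"dz":0,"rx":0,"ry":0,"rz":0,"hand":-1},{"dx":14.6,"dy":40,"dz":0,"rx":0,"ry":0,"rz":0,"hand":-1},{"dx":14.6,"dy":40,"dz":0,"rx":0,"ry":0,"rz":0,"hand":-1},{"dx":14.6,"dy":40,"dz":0,"rx":0,"ry":0,"rz":0,"hand":-1}]'
python3 -m inch '[{"dx":0,"dy":0,"dz":0,"rx":0,"ry":0,"rz":-0.147,"hand":-1},{"dx":0,"dy":0,"dz":0,"rx":0,"ry":0,"rz":-0.147,"hand":-1},{"dx":0,"dy":0,"dz":0,"rx":0,"ry":0,"rz":-0.147,"hand":-1},{"dx":0,"dy":0,"dz":0,"rx":0,"ry":0,"rz":-0.147,"hand":-1},{"dx":0,"dy":0,"dz":0,"rx":0,"ry":0,"rz":-0.147,"hand":-1},{"dx":0,"dy":0,"dz":0,"rx":0,"ry":0,"rz":-0.147,"hand":-1},{"dx":0,"dy":0,"dz":0,"rx":0,"ry":0,"rz":-0.147,"hand":-1},{"dx":0,"dy":0,"dz":0,"rx":0,"ry":0,"rz":-0.147,"hand":-1},{"dx":0,"dy":0,"dz":0,"rx":0,"ry":0,"rz":-0.147,"hand":-1},{"dx":0,"dy":0,"dz":0,"rx":0,"ry":0,"rz":-0.147,"hand":-1}]'
python3 - <<'E'
from h import *
to([.4862,-.2882,.12],1.195);print(bot.observe()['qpos'])
for n in("scene","top"):
    p,d=bot.grab_frame(n); np.save(f"pics/{n}7.npy",d)
    cv2.imwrite(f"pics/{n}7full.png",p[...,::-1])
    cv2.imwrite(f"pics/{n}7.png",cv2.resize(p[160:360,80:340,::-1] if n=="scene" else p[150:330,230:390,::-1],None,fx=3,fy=3))
E
```

```text
clock: 7.55
position: [0.4847, -0.2908, 0.1979]
tool_rot: [-3.141, 0.002, -0.283]
force: [0.3, 0.3, -0.4]
grip_width: 0.0852
clock: 8.55
position: [0.4849, -0.2888, 0.1978]
tool_rot: [-3.14, -0.0, 1.193]
force: [-0.1, -0.0, 0.5]
grip_width: 0.0852
tool mm [ 1.   1.1 77.8] rotvec [-0.002 -0.    -0.002]
[ 0.54757657  0.46832804 -0.15768596  1.78997399  0.09067132  0.89225295
 -0.02819985]
```

View pics/scene7.png

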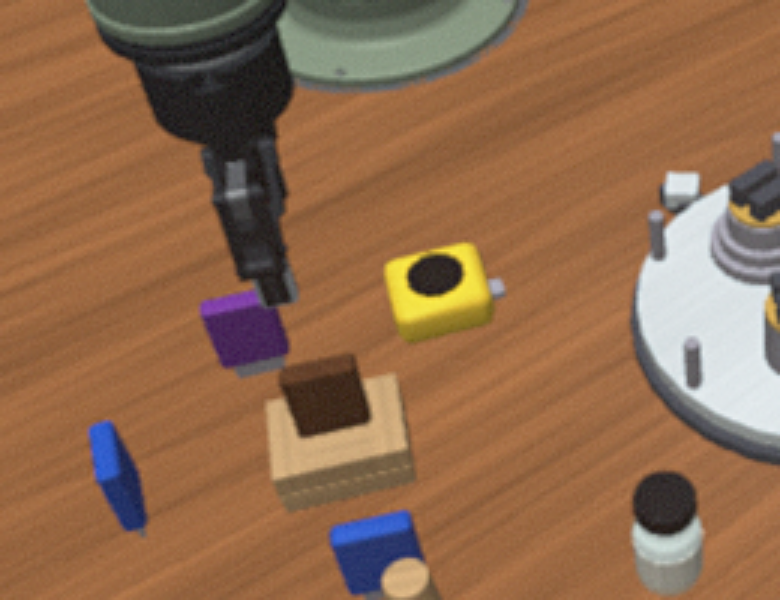

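View pics/top7.png

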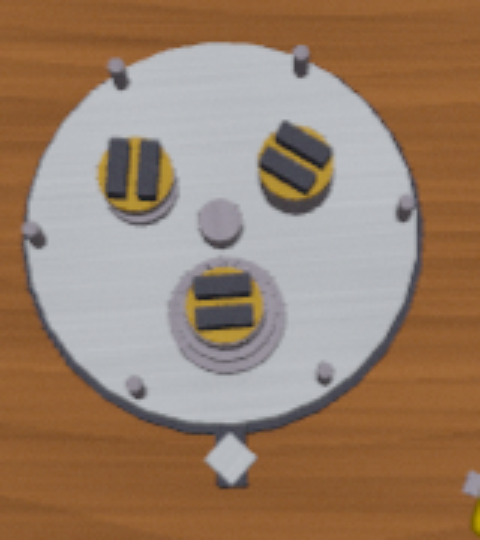

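Candidates for the key were the brown handle in the block (top px 472,275), two blue ones (481,221 and 535,297) and a purple one (478,331). The brown one in the block is the match, and the close crop confirms it. The stepped roll stands at the pointer.

```bash
python3 -m inch '[{"dx":1,"dy":1,"dz":30,"rx":0,"ry":0,"rz":0,"hand":-1},{"dx":0,"dy":0,"dz":30,"rx":0,"ry":0,"rz":0,"hand":-1},{"dx":0,"dy":0,"dz":30,"rx":0,"ry":0,"rz":0,"hand":-1},{"dx":0,"dy":0,"dz":30,"rx":0,"ry":0,"rz":0,"hand":-1},{"dx":0,"dy":0,"dz":20,"rx":0,"ry":0,"rz":0,"hand":-1},{"dx":0,"dy":0,"dz":0,"rx":0,"ry":0,"rz":0,"hand":-1},{"dx":0,"dy":0,"dz":0,"rx":0,"ry":0,"rz":0,"hand":-1}]'
python3 - <<'E'
from h import *
print(bot.observe()['position'],bot.observe()['tool_rot'])
p,d=bot.grab_frame("scene"); cv2.imwrite("pics/scene8.png",cv2.resize(p[220:360,100:280,::-1],None,fx=4,fy=4))
for n,ctr in(("scene",[.5930,.0629]),("top",[.5947,.0626])):
    W=cloud(n,np.load(f"pics/{n}7.npy"));z=W[...,2];ctr=np.array(ctr)
    rr=np.linalg.norm(W[...,:2]-(ctr-[.065,.004]),axis=-1)
    m=(rr<.035)&(z>.094)&(z<.11); q=(W[m][:,:2]*1000).astype(np.float32); print(n,m.sum(),q.mean(0),cv2.minAreaRect(q))
    k,l,st,ce=cv2.connectedComponentsWithStats(m.astype(np.uint8))
    for i in range(1,k):
        if st[i,4]>20: print('  ',st[i,4],W[l==i].mean(0),cv2.minAreaRect((W[l==i][:,:2]*1000).astype(np.float32)))
E
```

```text
clock: 9.35
position: [0.4867, -0.2885, 0.0592]
tool_rot: [-3.141, 0.0, 1.184]
force: [1.0, 0.6, 0.9]
grip_width: 0.0855
[ 0.4866923  -0.28846066  0.05915465] [-3.14067110e+00  3.26042306e-05  1.18428189e+00]
scene 235 [530.5724   56.16727] ((529.1372680664062, 57.100791931152344), (37.59843444824219, 40.880897521972656), 5.251163482666016)
   235 [0.53057254 0.05616726 0.10122727] ((529.1372680664062, 57.100791931152344), (37.59843444824219, 40.880897521972656), 5.251163482666016)
top 280 [529.98236  56.94753] ((530.3248291015625, 57.03440856933594), (36.387821197509766, 39.39151382446289), 5.004906177520752)
   136 [0.54095923 0.05793324 0.09950503] ((541.340087890625, 58.287166595458984), (14.222360610961914, 38.82084274291992), 4.989293575286865)
   144 [0.51961533 0.05601659 0.09979406] ((519.625244140625, 56.10797882080078), (14.479496002197266, 39.15568542480469), 3.857144355773926)
```

View pics/scene8.png

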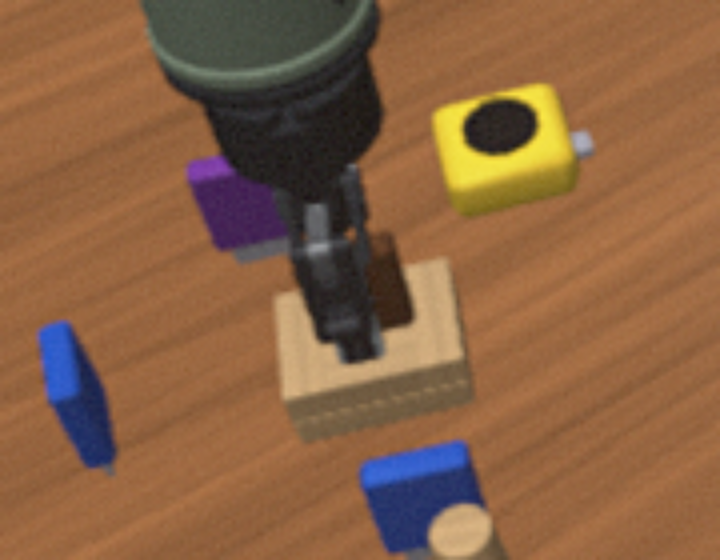

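```bash
python3 -m inch '[{"dx":0,"dy":0,"dz":0,"rx":0,"ry":0,"rz":-0.01,"hand":1},{"dx":0,"dy":0,"dz":0,"rx":0,"ry":0,"rz":0,"hand":1},{"dx":0,"dy":0,"dz":0,"rx":0,"ry":0,"rz":0,"hand":1},{"dx":0,"dy":0,"dz":0,"rx":0,"ry":0,"rz":0,"hand":1},{"dx":0,"dy":0,"dz":0,"rx":0,"ry":0,"rz":0,"hand":1},{"dx":0,"dy":0,"dz":0,"rx":0,"ry":0,"rz":0,"hand":1},{"dx":0,"dy":0,"dz":0,"rx":0,"ry":0,"rz":0,"hand":1},{"dx":0,"dy":0,"dz":0,"rx":0,"ry":0,"rz":0,"hand":1}]' 60
python3 - <<'E'
from h import *
p,d=bot.grab_frame("scene"); cv2.imwrite("pics/scene9.png",cv2.resize(p[220:360,100:280,::-1],None,fx=4,fy=4))
print(bot.observe()['grip_width'],bot.observe()['force'])
E
```

```text
clock: 10.2
position: [0.4871, -0.2886, 0.0594]
tool_rot: [3.141, 0.0, 1.197]
force: [-1.3, -0.1, 5.6]
grip_width: 0.0153
0.015268576628553342 [-1.17847114  0.18437236  5.43606571]
```

View pics/scene9.png

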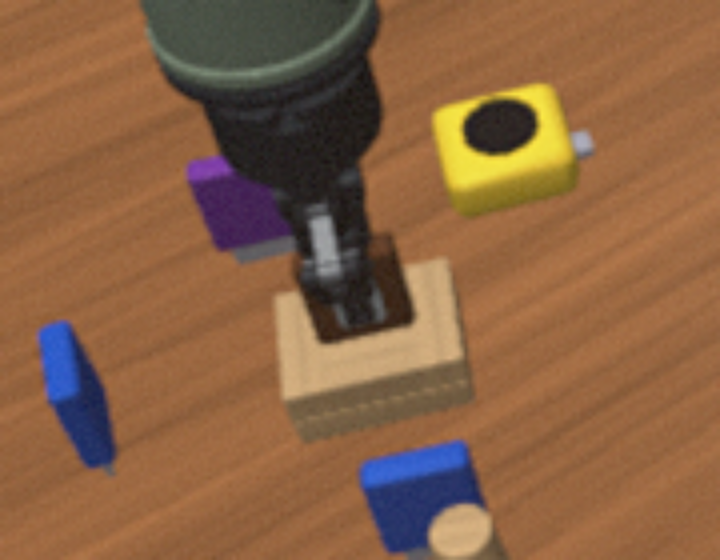

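```bash
python3 -m inch '[{"dx":0,"dy":0,"dz":-10,"rx":0,"ry":0,"rz":0,"hand":1},{"dx":0,"dy":0,"dz":-20,"rx":0,"ry":0,"rz":0,"hand":1},{"dx":0,"dy":0,"dz":-30,"rx":0,"ry":0,"rz":0,"hand":1},{"dx":0,"dy":0,"dz":-40,"rx":0,"ry":0,"rz":0,"hand":1},{"dx":0,"dy":0,"dz":-40,"rx":0,"ry":0,"rz":0,"hand":1},{"dx":0,"dy":0,"dz":0,"rx":0,"ry":0,"rz":-0.115,"hand":1},{"dx":0,"dy":0,"dz":0,"rx":0,"ry":0,"rz":-0.115,"hand":1},{"dx":0,"dy":0,"dz":0,"rx":0,"ry":0,"rz":-0.115,"hand":1},{"dx":0,"dy":0,"dz":0,"rx":0,"ry":0,"rz":-0.115,"hand":1},{"dx":0,"dy":0,"dz":0,"rx":0,"ry":0,"rz":0,"hand":1}]'
python3 - <<'E'
from h import *
p,d=bot.grab_frame("scene"); cv2.imwrite("pics/scene10.png",cv2.resize(p[150:330,100:280,::-1],None,fx=3,fy=3))
print(bot.observe()['grip_width'],bot.observe()['force'],bot.observe()['qpos'])
to([.5302,.0569,.2],1.655)
E
```

```text
clock: 11.25
position: [0.4867, -0.2886, 0.1996]
tool_rot: [3.142, -0.0, 1.659]
force: [0.1, 0.2, -1.4]
grip_width: 0.0154
0.015279512533585959 [ 0.70786666 -0.20983719 -1.83711522] [ 0.62945775  0.474825   -0.27301305  1.781609    0.15702012  0.90636434
  0.37135044]
tool mm [340.7  72.1  -0.4] rotvec [ 0.    -0.    -0.001]
```

View pics/scene10.png

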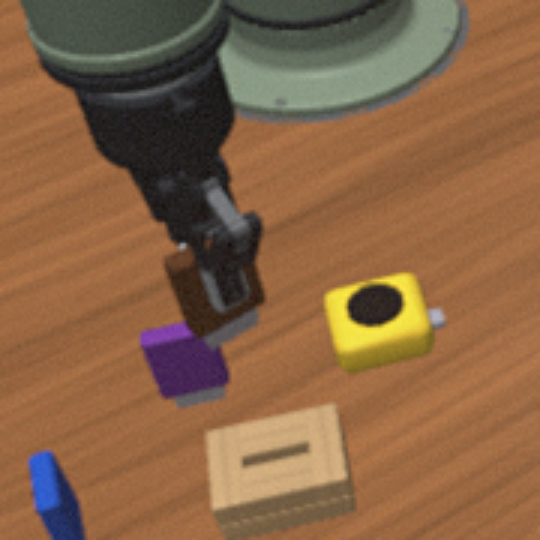

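```bash
python3 -m inch '[{"dx":38,"dy":8,"dz":0,"rx":0,"ry":0,"rz":0,"hand":1},{"dx":38,"dy":8,"dz":0,"rx":0,"ry":0,"rz":0,"hand":1},{"dx":38,"dy":8,"dz":0,"rx":0,"ry":0,"rz":0,"hand":1},{"dx":38,"dy":8,"dz":0,"rx":0,"ry":0,"rz":0,"hand":1},{"dx":38,"dy":8,"dz":0,"rx":0,"ry":0,"rz":0,"hand":1},{"dx":38,"dy":8,"dz":0,"rx":0,"ry":0,"rz":0,"hand":1},{"dx":38,"dy":8,"dz":0,"rx":0,"ry":0,"rz":0,"hand":1},{"dx":38,"dy":8,"dz":0,"rx":0,"ry":0,"rz":0,"hand":1},{"dx":37,"dy":8,"dz":0,"rx":0,"ry":0,"rz":0,"hand":1},{"dx":0,"dy":0,"dz":0,"rx":0,"ry":0,"rz":0,"hand":1}]'
python3 - <<'E'
from h import *
to([.5302,.0569,.16],1.655); print(bot.observe()['qpos'])
E
```

```text
clock: 12.3
position: [0.5295, 0.0629, 0.1996]
tool_rot: [3.141, -0.002, 1.659]
force: [0.2, -1.1, -1.5]
grip_width: 0.0151
tool mm [-6.1  0.1 39.5] rotvec [ 0.001 -0.002  0.004]
[ 0.04243105  0.43312225 -0.35823543  1.862404    0.18974039  0.87817033
 -0.31848752]
```

```bash
python3 -m inch '[{"dx":-6,"dy":0,"dz":20,"rx":0,"ry":0,"rz":0,"hand":1},{"dx":0,"dy":0,"dz":20,"rx":0,"ry":0,"rz":0,"hand":1},{"dx":0,"dy":0,"dz":10,"rx":0,"ry":0,"rz":0.003,"hand":1},{"dx":0,"dy":0,"dz":0,"rx":0,"ry":0,"rz":0,"hand":1},{"dx":0,"dy":0,"dz":0,"rx":0,"ry":0,"rz":0,"hand":1}]'
cat > look.py <<'E'
from h import *
import sys
to([.5302,.0569,.1204],1.655); print(bot.observe()['qpos'])
p,d=bot.grab_frame("scene"); np.save("pics/look.npy",d)
cv2.imwrite(sys.argv[1],cv2.resize(p[190:265,295:395,::-1],None,fx=8,fy=8,interpolation=cv2.INTER_CUBIC))
W=cloud("scene",d);z=W[...,2]; hsv=cv2.cvtColor(p,cv2.COLOR_RGB2HSV)
m=(np.hypot(W[...,0]-.53,W[...,1]-.057)<.05)
# key blade pixels
s=bot.observe()['position']; zs=s[2]-.0194
mb=m&(z>zs-.016)&(z<zs-.003)&(z>.104)
q=W[mb]; print('blade',mb.sum(),q.mean(0) if len(q) else None)
if len(q)>5:
    A=q[:,:2]-q[:,:2].mean(0);u,_,vt=np.linalg.svd(A);print(' dir',np.degrees(np.arctan2(vt[0][1],vt[0][0]))%180,(A@vt[0]).min(),(A@vt[0]).max())
mj=m&(z>.097)&(z<.1045)
print('jaws',mj.sum(),cv2.minAreaRect((W[mj][:,:2]*1000).astype(np.float32)))
mh=m&(z>zs+.003)&(hsv[...,0]<25)&(hsv[...,1]>90)
q=W[mh]; print('handle',mh.sum(),q.mean(0))
E
python3 look.py pics/look1.png
```

```text
clock: 12.8
position: [0.5302, 0.0514, 0.1498]
tool_rot: [3.141, -0.0, 1.653]
force: [0.2, -0.3, -1.3]
grip_width: 0.0152
tool mm [ 5.4  0.5 29.4] rotvec [ 0.    -0.    -0.002]
[ 0.04137883  0.49977353 -0.33441411  1.90734584  0.22774603  0.77079263
 -0.33743694]
blade 48 [0.52980172 0.05005382 0.12146649]
 dir 92.43509708648727 -0.017145668288350874 0.016309656364240335
jaws 153 ((529.8272705078125, 57.60936737060547), (35.82067108154297, 43.27195358276367), 0.22471722960472107)
handle 401 [0.5415454  0.04772064 0.22346477]
```

View pics/look1.png

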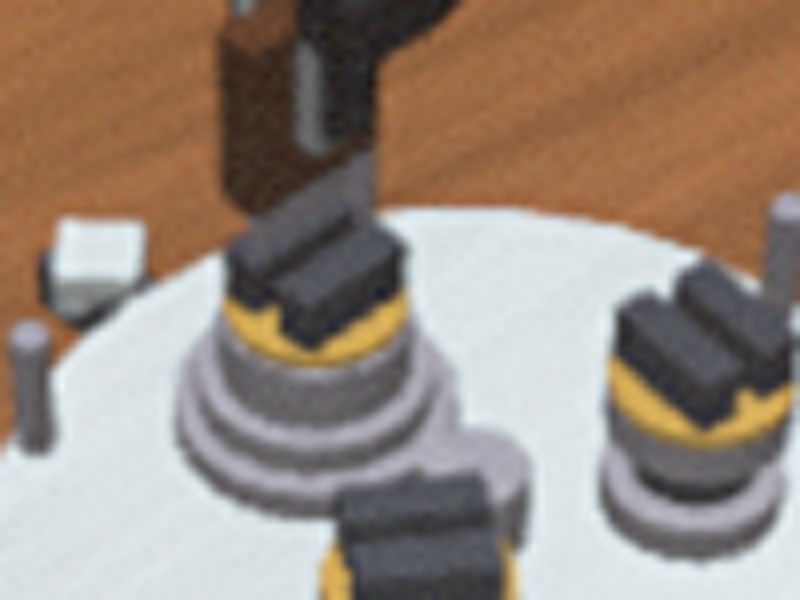

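```bash
python3 -m inch '[{"dx":3,"dy":0.3,"dz":0,"rx":0,"ry":0,"rz":0,"hand":1},{"dx":2.4,"dy":0.3,"dz":0,"rx":0,"ry":0,"rz":0,"hand":1},{"dx":0,"dy":0,"dz":0,"rx":0,"ry":0,"rz":0,"hand":1},{"dx":0,"dy":0,"dz":0,"rx":0,"ry":0,"rz":0,"hand":1}]'
cat > ov.py <<'E'
from h import *
import sys
to([.5302,.0569,.1204],1.655)
s=bot.observe(); T=s['position']; yw=s['tool_rot'][2]
p,d=bot.grab_frame("scene"); im=cv2.resize(p[190:265,295:395,::-1],None,fx=8,fy=8,interpolation=cv2.INTER_CUBIC)
def px(P): u,v=proj("scene",P); return (int(round((u-295+.5)*8)),int(round((v-190+.5)*8)))
def box(c,yaw,x0,x1,y0,y1,z0,z1,col):
    ex=np.array([np.cos(yaw),np.sin(yaw)]);ey=np.array([-ex[1],ex[0]])
    for z in(z0,z1):
        P=[px([*(np.array(c[:2])+a*ex+b*ey),z]) for a,b in((x0,y0),(x1,y0),(x1,y1),(x0,y1))]
        cv2.polylines(im,[np.array(P)],True,col,1)
sl=(float(sys.argv[2]),float(sys.argv[3]));sy=1.655
for sg in(-1,1): box(sl,sy,-.02,.02,sg*.0037,sg*.0177,.081,.101,(0,255,0))
zs=T[2]-.0194
box(T,yw,-.018,.018,-.002,.002,zs-.018,zs,(0,0,255))
box(T,yw,-.025,.025,-.008,.008,zs,zs+.062,(255,0,255))
cv2.imwrite(sys.argv[1],im)
E
python3 ov.py pics/ov1.png .5302 .0569
```

```text
clock: 13.25
position: [0.5301, 0.0569, 0.1493]
tool_rot: [3.141, 0.0, 1.654]
force: [-0.1, 0.4, -1.7]
grip_width: 0.0154
tool mm [-0.1  0.1 28.9] rotvec [ 0.     0.    -0.001]
```

View pics/ov1.png

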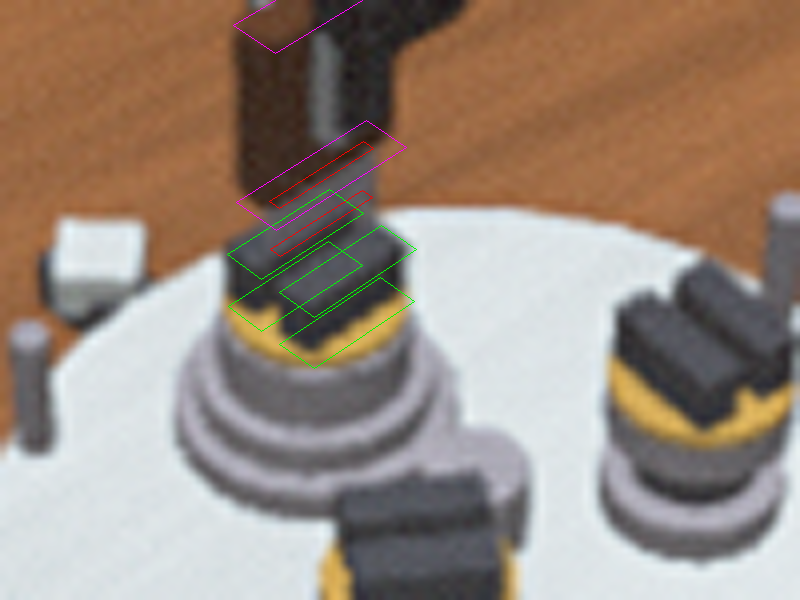

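```bash
python3 -m inch '[{"dx":0,"dy":0,"dz":5,"rx":0,"ry":0,"rz":0,"hand":1},{"dx":0,"dy":0,"dz":5,"rx":0,"ry":0,"rz":0,"hand":1},{"dx":0,"dy":0,"dz":3,"rx":0,"ry":0,"rz":0,"hand":1},{"dx":0,"dy":0,"dz":2,"rx":0,"ry":0,"rz":0,"hand":1},{"dx":0,"dy":0,"dz":0,"rx":0,"ry":0,"rz":0,"hand":1},{"dx":0,"dy":0,"dz":0,"rx":0,"ry":0,"rz":0,"hand":1}]'
python3 ov.py pics/ov2.png .5302 .0569
```

```text
clock: 13.9
position: [0.5301, 0.0569, 0.1342]
tool_rot: [-3.142, -0.0, 1.654]
force: [-0.6, -0.3, -0.8]
grip_width: 0.015
tool mm [-0.   0.1 13.8] rotvec [-0.    -0.    -0.001]
```

View pics/ov2.png

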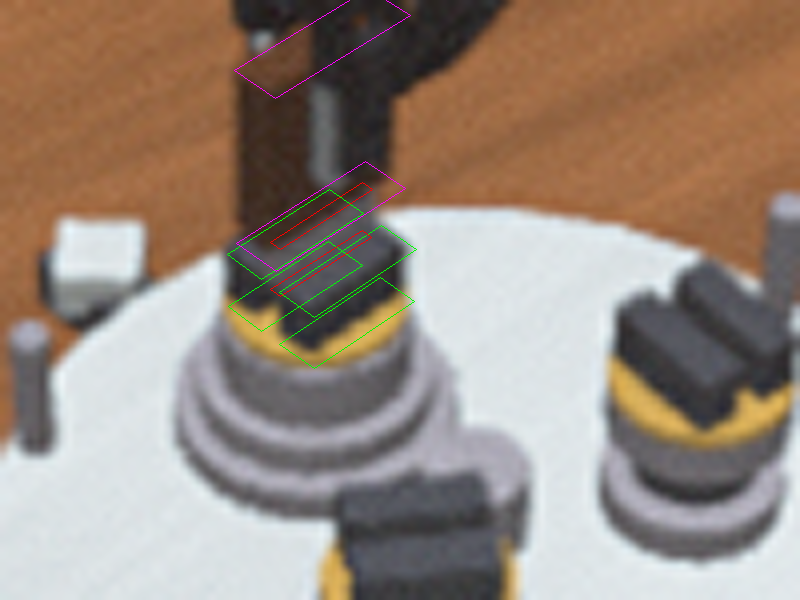

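```bash
python3 -m inch '[{"dx":0,"dy":0,"dz":3,"rx":0,"ry":0,"rz":0,"hand":1},{"dx":0,"dy":0,"dz":3,"rx":0,"ry":0,"rz":0,"hand":1},{"dx":0,"dy":0,"dz":0,"rx":0,"ry":0,"rz":0,"hand":1}]'
python3 -m inch '[{"dx":0,"dy":0,"dz":2,"rx":0,"ry":0,"rz":0,"hand":1},{"dx":0,"dy":0,"dz":2,"rx":0,"ry":0,"rz":0,"hand":1},{"dx":0,"dy":0,"dz":2,"rx":0,"ry":0,"rz":0,"hand":1},{"dx":0,"dy":0,"dz":0,"rx":0,"ry":0,"rz":0,"hand":1}]'
```

```text
clock: 14.25
position: [0.5299, 0.0568, 0.1277]
tool_rot: [-3.141, 0.0, 1.654]
force: [-0.6, -0.4, -0.9]
grip_width: 0.0152
clock: 14.65
position: [0.5299, 0.0568, 0.1219]
tool_rot: [-3.141, -0.0, 1.654]
force: [0.4, 0.2, -0.8]
grip_width: 0.0151
```

Blade is going in with no contact force. I'll seat it the last 1–2 mm.

```bash
python3 -m inch '[{"dx":0,"dy":0,"dz":1,"rx":0,"ry":0,"rz":0,"hand":1},{"dx":0,"dy":0,"dz":1,"rx":0,"ry":0,"rz":0,"hand":1},{"dx":0,"dy":0,"dz":0,"rx":0,"ry":0,"rz":0,"hand":1},{"dx":0,"dy":0,"dz":0,"rx":0,"ry":0,"rz":0,"hand":1}]'
python3 ov.py pics/ov3.png .5302 .0569
```

```text
clock: 15.05
position: [0.5302, 0.0569, 0.1204]
tool_rot: [3.141, -0.0, 1.654]
force: [-1.1, -0.5, 3.8]
grip_width: 0.015
tool mm [ 0.  0. -0.] rotvec [ 0.    -0.    -0.001]
```

View pics/ov3.png

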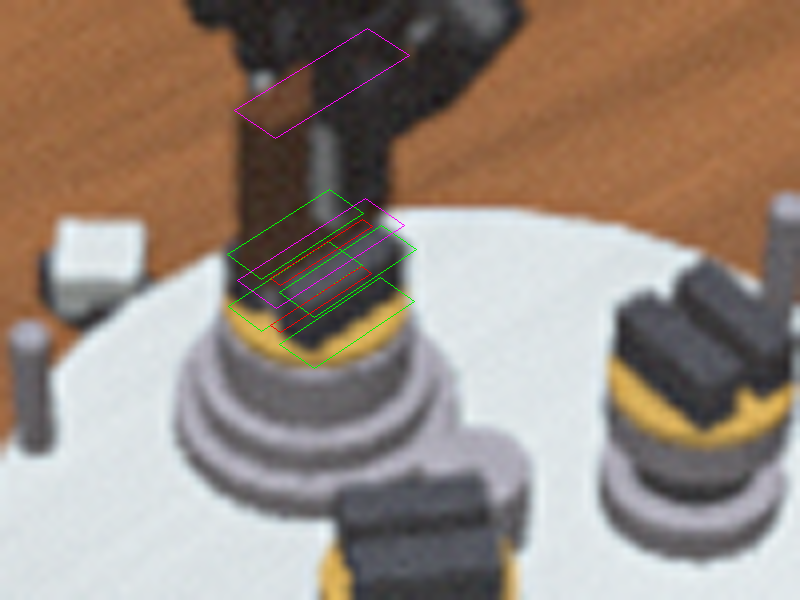

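```bash
python3 -m inch '[{"dx":0,"dy":0,"dz":0,"rx":0,"ry":0,"rz":-0.1,"hand":1},{"dx":0,"dy":0,"dz":0,"rx":0,"ry":0,"rz":-0.1,"hand":1},{"dx":0,"dy":0,"dz":0,"rx":0,"ry":0,"rz":-0.1,"hand":1},{"dx":0,"dy":0,"dz":0,"rx":0,"ry":0,"rz":-0.1,"hand":1},{"dx":0,"dy":0,"dz":0,"rx":0,"ry":0,"rz":-0.1,"hand":1},{"dx":0,"dy":0,"dz":0,"rx":0,"ry":0,"rz":-0.1,"hand":1},{"dx":0,"dy":0,"dz":0,"rx":0,"ry":0,"rz":-0.1,"hand":1},{"dx":0,"dy":0,"dz":0,"rx":0,"ry":0,"rz":-0.1,"hand":1},{"dx":0,"dy":0,"dz":0,"rx":0,"ry":0,"rz":0,"hand":1}]'
python3 - <<'E'
from h import *
s=bot.observe();print(s['qpos'],s['moment'],s['force'])
E
```

```text
clock: 16.0
position: [0.53, 0.057, 0.1203]
tool_rot: [3.141, -0.0, 2.458]
force: [-2.9, 0.5, 7.3]
grip_width: 0.0155
[ 0.16983456  0.57547682 -0.52889582  1.91878491  0.41152384  0.75561342
  0.29319131] [0.15966455 0.79736899 0.06342858] [-2.90376531  0.50778121  7.28726623]
```

```bash
python3 -m inch '[{"dx":0,"dy":0,"dz":0,"rx":0,"ry":0,"rz":-0.1,"hand":1},{"dx":0,"dy":0,"dz":0,"rx":0,"ry":0,"rz":-0.1,"hand":1},{"dx":0,"dy":0,"dz":0,"rx":0,"ry":0,"rz":-0.1,"hand":1},{"dx":0,"dy":0,"dz":0,"rx":0,"ry":0,"rz":-0.1,"hand":1},{"dx":0,"dy":0,"dz":0,"rx":0,"ry":0,"rz":-0.1,"hand":1},{"dx":0,"dy":0,"dz":0,"rx":0,"ry":0,"rz":-0.1,"hand":1},{"dx":0,"dy":0,"dz":0,"rx":0,"ry":0,"rz":-0.1,"hand":1},{"dx":0,"dy":0,"dz":0,"rx":0,"ry":0,"rz":-0.1,"hand":1},{"dx":0,"dy":0,"dz":0,"rx":0,"ry":0,"rz":0,"hand":1},{"dx":0,"dy":0,"dz":0,"rx":0,"ry":0,"rz":0,"hand":1}]'
python3 - <<'E'
from h import *
s=bot.observe();print(s['qpos'],s['moment'],s['force'])
p,d=bot.grab_frame("scene"); cv2.imwrite("pics/turn.png",cv2.resize(p[180:330,270:450,::-1],None,fx=4,fy=4))
E
```

```text
clock: 17.0
position: [0.5297, 0.0567, 0.1203]
tool_rot: [-3.141, -0.001, -3.029]
force: [-4.6, -1.3, 8.6]
grip_width: 0.0155
[ 0.30684351  0.62433949 -0.72776051  1.91222486  0.56094403  0.81965411
  0.9585821 ] [-0.13896374  1.21960867  0.05593055] [-4.61538424 -1.25644167  8.57985805]
```

View pics/turn.png

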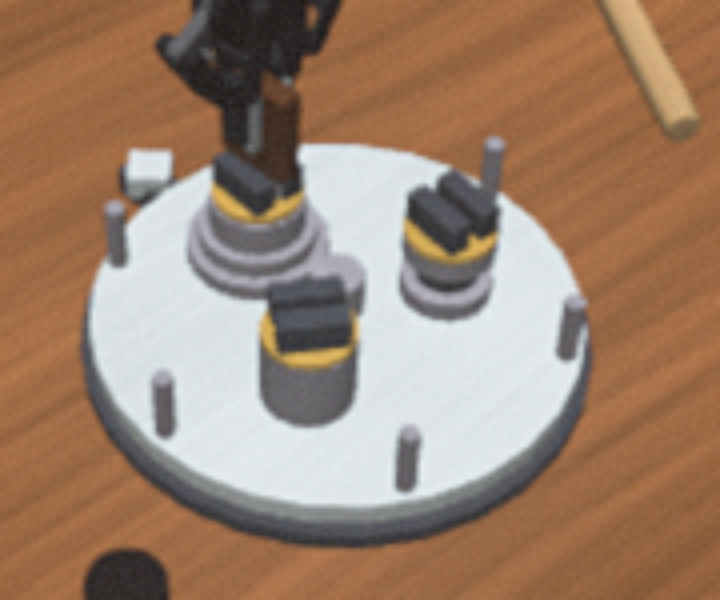

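```bash
python3 -m inch '[{"dx":0,"dy":0,"dz":0,"rx":0,"ry":0,"rz":-0.07,"hand":1},{"dx":0,"dy":0,"dz":0,"rx":0,"ry":0,"rz":0,"hand":1},{"dx":0,"dy":0,"dz":0,"rx":0,"ry":0,"rz":0,"hand":1},{"dx":0,"dy":0,"dz":0,"rx":0,"ry":0,"rz":0,"hand":1}]'
python3 - <<'E'
from h import *
s=bot.observe();print(s['qpos'],s['moment'],s['force'])
E
python3 -m inch '[{"dx":0,"dy":0,"dz":0,"rx":0,"ry":0,"rz":0,"hand":0.4},{"dx":0,"dy":0,"dz":0,"rx":0,"ry":0,"rz":0,"hand":0.2},{"dx":0,"dy":0,"dz":0,"rx":0,"ry":0,"rz":0,"hand":0},{"dx":0,"dy":0,"dz":0,"rx":0,"ry":0,"rz":0,"hand":0},{"dx":0,"dy":0,"dz":0,"rx":0,"ry":0,"rz":0,"hand":0},{"dx":0,"dy":0,"dz":0,"rx":0,"ry":0,"rz":0,"hand":0}]' 20
python3 - <<'E'
from h import *
p,d=bot.grab_frame("scene"); cv2.imwrite("pics/rel.png",cv2.resize(p[180:330,270:450,::-1],None,fx=4,fy=4))
E
```

```text
clock: 17.45
position: [0.5297, 0.0567, 0.1203]
tool_rot: [-3.141, -0.001, -2.96]
force: [-5.8, -0.9, 8.5]
grip_width: 0.0155
[ 0.31783481  0.62940447 -0.74450521  1.91172999  0.57364187  0.82616068
  1.01743917] [-0.18856019  1.18114917  0.05200498] [-5.75994018 -0.88119621  8.52876942]
clock: 18.05
position: [0.5301, 0.0568, 0.1202]
tool_rot: [3.142, 0.0, -2.959]
force: [0.7, -0.3, -1.0]
grip_width: 0.0426
```

View pics/rel.png

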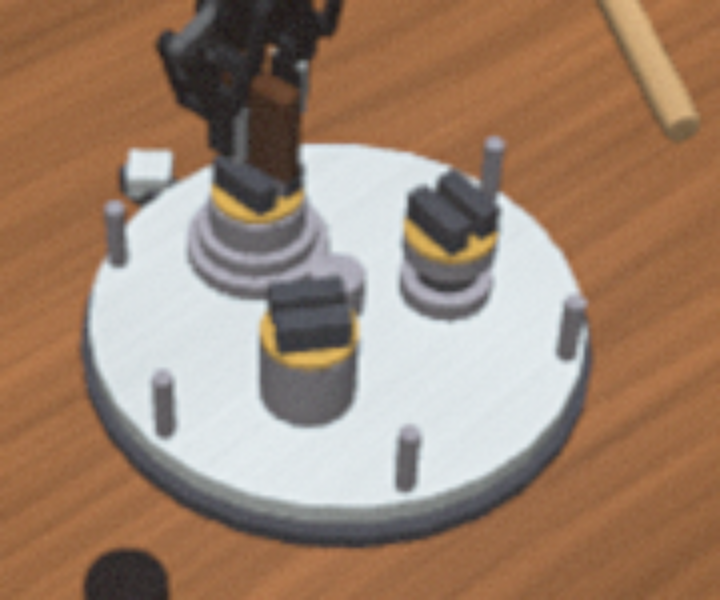

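Released with the key standing. I'll retract straight up, then move sideways so both cameras can see.

```bash
python3 -m inch '[{"dx":0,"dy":0,"dz":-10,"rx":0,"ry":0,"rz":0,"hand":0},{"dx":0,"dy":0,"dz":-20,"rx":0,"ry":0,"rz":0,"hand":0},{"dx":0,"dy":0,"dz":-30,"rx":0,"ry":0,"rz":0,"hand":0},{"dx":0,"dy":0,"dz":-40,"rx":0,"ry":0,"rz":0,"hand":0},{"dx":0,"dy":0,"dz":-40,"rx":0,"ry":0,"rz":0,"hand":0},{"dx":0,"dy":0,"dz":0,"rx":0,"ry":0,"rz":0,"hand":0}]'
python3 - <<'E'
from h import *
to([.44,-.3,.26])
E
```

```text
clock: 18.7
position: [0.5317, 0.0577, 0.2655]
tool_rot: [-3.141, 0.007, -2.959]
force: [-0.0, -0.2, -0.8]
grip_width: 0.0429
tool mm [ 155.1 -335.2    4.7]
```

```bash
python3 -m inch '[{"dx":17,"dy":-37,"dz":0,"rx":0,"ry":0,"rz":0,"hand":0},{"dx":17,"dy":-37,"dz":0,"rx":0,"ry":0,"rz":0,"hand":0},{"dx":17,"dy":-37,"dz":0,"rx":0,"ry":0,"rz":0,"hand":0},{"dx":17,"dy":-37,"dz":0,"rx":0,"ry":0,"rz":0,"hand":0},{"dx":17,"dy":-37,"dz":0,"rx":0,"ry":0,"rz":0,"hand":0},{"dx":17,"dy":-37,"dz":0,"rx":0,"ry":0,"rz":0,"hand":0},{"dx":17,"dy":-37,"dz":0,"rx":0,"ry":0,"rz":0,"hand":0},{"dx":17,"dy":-37,"dz":0,"rx":0,"ry":0,"rz":0,"hand":0},{"dx":17,"dy":-37,"dz":0,"rx":0,"ry":0,"rz":0,"hand":0},{"dx":0,"dy":0,"dz":0,"rx":0,"ry":0,"rz":0,"hand":0}]'
python3 ang.py pics/fin_s.png
python3 - <<'E'
from h import *
p,d=bot.grab_frame("top"); cv2.imwrite("pics/fin_t.png",p[...,::-1])
cv2.imwrite("pics/fin_tc.png",cv2.resize(p[150:330,230:390,::-1],None,fx=3.3,fy=3.3))
p,ds=bot.grab_frame("scene"); cv2.imwrite("pics/fin_full.png",p[...,::-1])
for n,D in(("top",d),("scene",ds)):
    W=cloud(n,D);z=W[...,2];rr=np.hypot(W[...,0]-.53,W[...,1]-.057)
    m=(rr<.045)&(z>.11)&(z<.18); q=W[m]; zt=np.percentile(q[:,2],90);print(n,'top z',zt,cv2.minAreaRect((q[q[:,2]>zt-.007][:,:2]*1000).astype(np.float32)))
    m=(rr<.035)&(z>.096)&(z<.105)
    k,l,st,ce=cv2.connectedComponentsWithStats(m.astype(np.uint8))
    for i in range(1,k):
        if st[i,4]>12: print('  jaw',st[i,4],W[l==i].mean(0),cv2.minAreaRect((W[l==i][:,:2]*1000).astype(np.float32)))
E
```

```text
clock: 19.7
position: [0.4378, -0.3033, 0.26]
tool_rot: [-3.141, -0.001, -2.966]
force: [-0.5, 0.2, -1.1]
grip_width: 0.0425
0.39809406992193563 246.81469315174775 [-1.79960116e+02 -6.51295464e-02 -1.69943600e+02] [-0.47785958  0.21773871 -1.10723568] [ 1.08459801  0.43604778 -0.79422731  1.78067202  0.35137124  1.07285489
  1.91222804]
 post 59 [0.583 0.193 0.065] r 0.13 ang 94.3
 post 65 [ 0.488 -0.014  0.064] r 0.13 ang 216.1
 post 69 [0.703 0.136 0.065] r 0.132 ang 33.8
 post 68 [ 0.607 -0.07   0.065] r 0.134 ang 275.9
 post 77 [0.715 0.005 0.064] r 0.135 ang 334.6
 jaw 176 [0.5339 0.0482 0.1018]
 jaw 261 [0.6227 0.1198 0.1006]
 jaw 301 [0.6325 0.0079 0.1007]
top top z 0.16345432796797912 ((531.116455078125, 57.24261474609375), (50.32291030883789, 15.5344877243042), 10.480151176452637)
  jaw 73 [0.52793145 0.07013577 0.09987405] ((528.866455078125, 70.81369018554688), (39.88391876220703, 8.907846450805664), 11.285420417785645)
  jaw 88 [0.53244095 0.04443232 0.10019202] ((531.4119262695312, 44.728851318359375), (38.5091552734375, 10.440669059753418), 6.153203964233398)
scene top z 0.16446351060588554 ((530.1220703125, 57.292030334472656), (49.00318145751953, 18.312091827392578), 12.032279968261719)
  jaw 111 [0.53359746 0.04742223 0.10134438] ((529.3931884765625, 57.06991958618164), (42.267215728759766, 36.40842819213867), 3.934415817260742)
```

View pics/fin_tc.png

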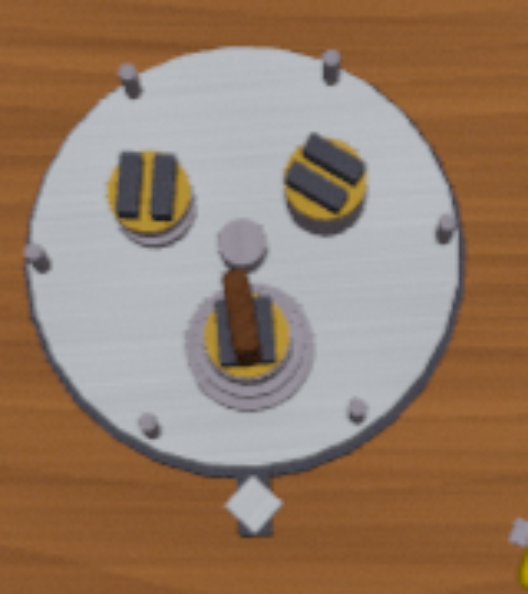

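View pics/fin_full.png

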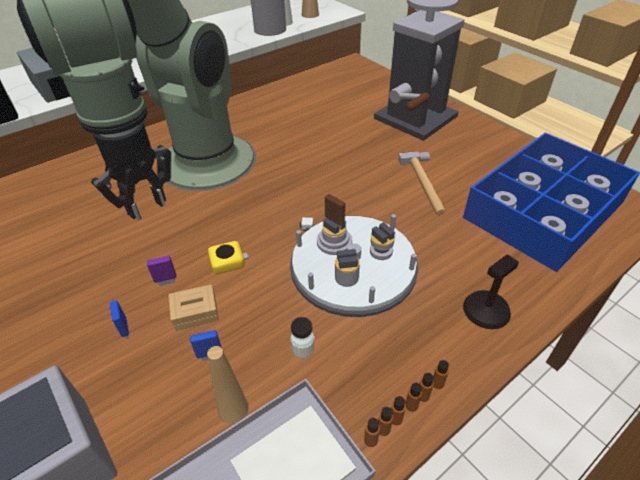

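View pics/fin_s.png

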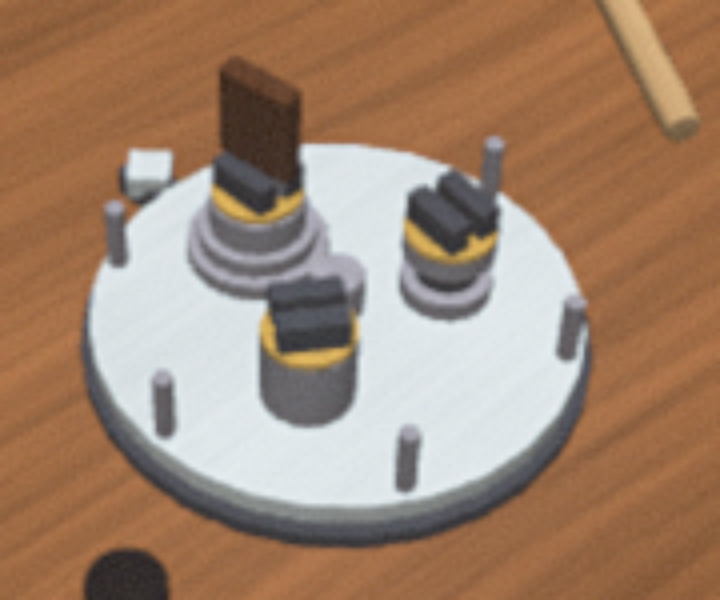

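```bash
python3 -c "
from workcell import bot
print(bot.job_done())"
```

```text
the job is handed in; nothing more can be done
None
```

The job is handed in at about 20 s on the robot's clock. No verdict came back, so the results below are from my own final checks.

**What I did:** I pushed the carousel about 60° clockwise by one rim post, until the stepped roll stood at the pointer. Then I drew the brown key from its block, lowered it into the lock until the handle touched the jaws at the expected height, and turned it about 1.67 rad anticlockwise. I let go and backed the arm away.

**Last camera checks:**
- **Stepped roll:** its slot middle is about 1 mm from the front point, and the disc did not move during the turn.
- **Key:** it stands upright. The top of the handle is at 163–164 mm, against 163 mm expected when fully home.
- **Lock:** the jaws lie within about 1–7° of the radius (the two readings differ), so I put the turn at roughly 1.5–1.6 rad, against 1.3 required.
- **Key in slot:** it sits about 0.1 rad askew from play in the slot, against a limit of 0.2.
- **Bystanders:** the hammer, tape, jar and ring stick look unmoved by eye; I did not re-measure their positions.

No check failed. The two cameras disagree by about 1–2 mm, which is within their calibration.

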